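# Refit a practice jaw with fresh tooth sections and clamp it in the bench mount

### The arm

A 7-joint arm with a two-finger parallel gripper is mounted at the origin on the work surface. World frame = base frame: x ahead of the robot, y to its left, z up, the work surface at z = 0. Lengths are in m, angles in rad, forces in N, time in s.
With the tool pointing down it reaches from about 0.425 to 0.875 m from the base axis. Payload 4.7 kg.
Tool frame: the origin (TCP) lies at the very end of the fingers, on their centre line; the grasp point (between the pads) lies 19 mm behind it; z points along the fingers, y is the line along which they close (so a half turn about z gives the same grasp; the last joint's range is limited). The gripper opens to 87 mm and grips with 3 to 60 N. Pads are 19 mm wide; open, the fingers measure 117 mm over their backs; the gripper's body (75 mm by 190 mm) begins 51 mm behind the grasp point.
Start: joints at [1.224, 0.321, -0.07, 1.45, 0.023, 1.371, -0.057], TCP at [0.229, -0.608, 0.223] pointing down, gripper open.
Joint ranges: [-2.86, 2.86], [-0.3, 2.09], [-1.38, 1.24], [0.06, 2.45], [-1.56, 4.7], [0.09, 2.05], [-2.69, 2.69]. Speed limits (rad/s): [2.57, 2.57, 3.14, 3.14, 3.14, 3.14, 3.14].

### API

Orientations are given as a rotation vector (axis times angle).
In Python, from bench import ctrl, get_image, job gives the robot as it stands.
- The arm moves only by the shell command python3 -m crank 'ROWS' [FORCE]. ROWS is JSON, a list that holds one entry, the list of rows, each a list of 5 numbers: the shift along the tool's x, y, z in mm, then the turn about the tool's z in rad, then the closure, from -1 (fully open) to 1 (shut), so that 0 is half open. A call has 1 to 10 rows; each row shifts and turns the commanded pose from where the row before left it, along the tool's axes as they then stand; what a row does not reach is not made up. A row lasts 1/12 s, in which the tool goes at most 41.7 mm and 7.16 degrees, less where a joint would pass 70% of its speed; a pose out of reach is approached as far as the arm can. A call with a gripper value outside its range is refused whole. The fingers move at their own pace and stop on an object; FORCE is the grip in N (left out, the last holds). Time passes only in rows, so rows that do not move let the fingers close. It gives the time, the measured TCP pose, the force, the opening and the grip force at its end, in the units of the state.
- ctrl.get_state(): the state, without advancing time (a new reading comes with each control period).
- get_image(name): name is "scene" or "top"; returns a dict with "pixels" (420x560x3 uint8, red, green, blue), "fx", "fy", "cx", "cy" (pixels), "T" (4x4, takes a point from camera to world coordinates). Camera axes: x right, y down, z forward; pixel columns grow to the right and rows downward; lengths in m; the calibration is good to about 2 mm. A picture is of the moment at which its call begins. There is no depth.
- job.close_job(): hands the job in; it is judged then, once.
The state is a dict: "time": time; "joint_positions": joint angles; "qd": joint speeds; "joint_torque": joint torques, N m; "position": TCP position; "tool_rot": TCP orientation; "ft_force": force on the tool from outside, world axes, zero at the start; "torque": the same for the moment, N m; "grip_width": opening from 0.0 (shut) to 1.0 (fully open); "grip_force": force on a finger pad.
Only numpy, scipy, OpenCV 4.12 (cv2) and the standard library are available. Lean on these libraries where they do the work, as an engineer would, in place of code of your own. Each camera call takes 0.05 s, during which the arm holds its last target. There are 200 camera calls.

### The job

Refit the practice jaw for the next trainee: while it stands on the table away from the mount, take out each dark, drilled, used tooth section and put it in the steel dish, and set every fresh tooth section that is lying about fully down into the jaw (incisors in the front pocket, molars in the side pockets). Then carry the refitted jaw over as one unit and slide it along the bench mount's channel, tongue first under the clamp toe, fully home against the stop, and screw the clamp tight on it with the wing knob; nobody remembers whether this mount has a right- or a left-hand screw, so feel which way it gives. Leave the other things on the desk alone.

Things in the scene. Friction and masses are not known exactly. Their poses are not given: they have to be found in the camera images.
- jaw: practice jaw, loose, 0.22 kg: cream block 70 (x) x 68 (y) x 20 mm on a grey foot 8 mm high; teeth tops at 46 mm. Origin: underside of the foot below the block's centre. Foot 50 mm wide (y), x -35 to 35 mm; then a tongue 30 mm wide, 8 mm thick, to x = 55 mm (+x is the back). Three pockets in its top, 6 mm deep, mouths bevelled 2 mm. Grip it across the 68 mm, on the flat sides, 8 to 28 mm up
- pocket_front (a point): centre of the floor of the jaw's front pocket, 22 mm above the jaw's origin, at x = -21 mm in the jaw's frame; the pocket is 19 mm (jaw x) by 41 mm (jaw y)
- pocket_left (a point): centre of the floor of a side pocket, at x = 11.5, y = +20 mm, 22 mm above the jaw's origin; 36 mm (jaw x) by 19 mm (jaw y)
- pocket_right (a point): the same at y = -20 mm
- front: front section: pink gum block 36 mm long (its x) x 14 mm (its y) x 17 mm high with a row of six narrow ivory incisors on top, 24 mm high in all, 25 g, loose, standing teeth up. Origin: centre of its underside. It belongs in the front pocket, its x along the jaw's y, either way round. May be absent
- side_1: side section: pink gum block 31 mm long (its x) x 14 mm (its y) x 17 mm high with three broad ivory molars on top, 24 mm high in all, 25 g, loose, standing teeth up. Origin: centre of its underside. It fits either side pocket, its x along the jaw's x, either way round. May be absent
- side_2: a second side section, just like side_1. May be absent
- worn_1: used side section, of the same shape and size as side_1 but with dark brownish gum, yellowed molars and black drilled holes in them; at the start it sits in the jaw's left pocket. Origin: centre of its underside, its x its length. May be absent
- worn_2: a second used side section, like worn_1; at the start it sits in the jaw's right pocket. May be absent
- worn_front: used front section, of the same shape and size as front but dark brownish, with blackened incisors; at the start it sits in the jaw's front pocket. May be absent
- dish: open steel dish for used sections, fixed, 130 (x) x 100 (y) x 16 mm high, walls and floor 3 mm thick. Origin: centre of its underside
- mount_a_home (a point): loose 3 kg bench mount: dark plate 170 x 130 mm with a channel between aluminium walls 53 mm apart, 6 mm high, flared mouth; at the back a blue clamp block with wing knob. This point: channel floor, 14 mm over the table, where the jaw's origin lies when home; x is the sliding direction. Mouth at x = -60, straight walls from -42, stop +55, toe from +42 mm. Only mount_a or _b is there
- toe_a: steel clamp toe, 24 mm wide, on the mount, reaching over the jaw's tongue. Origin: below the home point, at table level while the toe is fully up (then 3 mm clear of the tongue); it sinks with the toe: 3 mm lower the toe touches the tongue. Geared to the knob, 1.5 mm per rad
- knob_a (a joint): angle of the black wing knob, rad, clockwise seen from above; starts within -0.2 to 0.2. Only one way gives, clockwise or not, unknown; the other way is a hard stop within 0.4 rad. The right way the toe meets the tongue after 1.6 to 2.0 rad, then stiffer, and ends 1 rad later; let go, it springs back 0.4 rad at most and keeps pressing. 0.06 N m when free. At 0 the wing lies along the mount's x
- knob_a_grip (a point): on the knob's vertical axis, 75 mm behind the home point, in the wing, 63 mm above the table. The wing is 40 mm long, 12 mm thick and 22 mm high, its top 71 mm above the table, and turns with the knob; its yaw is that of the wing's length
- mount_b_home (a point): loose 3 kg bench mount: dark plate 170 x 130 mm with a channel between aluminium walls 53 mm apart, 6 mm high, flared mouth; at the back a blue clamp block with wing knob. This point: channel floor, 14 mm over the table, where the jaw's origin lies when home; x is the sliding direction. Mouth at x = -60, straight walls from -42, stop +55, toe from +42 mm. Only mount_a or _b is there
- toe_b: steel clamp toe, 24 mm wide, on the mount, reaching over the jaw's tongue. Origin: below the home point, at table level while the toe is fully up (then 3 mm clear of the tongue); it sinks with the toe: 3 mm lower the toe touches the tongue. Geared to the knob, 1.5 mm per rad
- knob_b (a joint): angle of the black wing knob, rad, clockwise seen from above; starts within -0.2 to 0.2. Only one way gives, clockwise or not, unknown; the other way is a hard stop within 0.4 rad. The right way the toe meets the tongue after 1.6 to 2.0 rad, then stiffer, and ends 1 rad later; let go, it springs back 0.4 rad at most and keeps pressing. 0.06 N m when free. At 0 the wing lies along the mount's x
- knob_b_grip (a point): on the knob's vertical axis, 75 mm behind the home point, in the wing, 63 mm above the table. The wing is 40 mm long, 12 mm thick and 22 mm high, its top 71 mm above the table, and turns with the knob; its yaw is that of the wing's length
- dropper: small black dropper bottle, 26 mm thick, 55 mm high; origin at its underside; a bystander, to be left alone
- jar: white jar, 60 mm across, 34 mm high; origin at its underside; a bystander, to be left alone
- marker: yellow-green marker pen, 115 mm long, 16 mm thick, lying; origin at its underside; a bystander, to be left alone
- pliers: brass and steel pliers lying, 115 mm long; origin at its underside; a bystander, to be left alone
- carver: steel carving instrument lying, 145 mm long, 9 mm thick; origin at its underside; a bystander, to be left alone
Things that resemble listed ones, but are neither listed nor needed, are in the scene too. What is shaped like the part that bears mount_a_home but green is not meant.

How it is judged:
On the way, in this order (a step that is already met when the one before it is completed fails the run):
1. the used sections are in the dish and every fresh section sits fully down in its pocket of the jaw, while the jaw is still away from the mount (x of worn_1 in the frame of dish between -0.06 and 0.06 m and y of worn_1 in the frame of dish between -0.045 and 0.045 m and z of each of worn_1, worn_2, worn_front in the frame of dish below 0.025 m and x of worn_2 in the frame of dish between -0.06 and 0.06 m and y of worn_2 in the frame of dish between -0.045 and 0.045 m and x of worn_front in the frame of dish between -0.06 and 0.06 m and y of worn_front in the frame of dish between -0.045 and 0.045 m and distance between front and pocket_front below 0.0045 m and angle between the z axis of front and the z axis of jaw, either way round below 0.12 rad and angle between the x axis of front and the y axis of jaw, either way round below 0.2 rad and ((distance between side_1 and pocket_left below 0.0045 m and angle between the z axis of side_1 and the z axis of jaw, either way round below 0.12 rad and angle between the x axis of side_1 and the x axis of jaw, either way round below 0.2 rad) or (distance between side_1 and pocket_right below 0.0045 m and angle between the z axis of side_1 and the z axis of jaw, either way round below 0.12 rad and angle between the x axis of side_1 and the x axis of jaw, either way round below 0.2 rad)) and ((distance between side_2 and pocket_left below 0.0045 m and angle between the z axis of side_2 and the z axis of jaw, either way round below 0.12 rad and angle between the x axis of side_2 and the x axis of jaw, either way round below 0.2 rad) or (distance between side_2 and pocket_right below 0.0045 m and angle between the z axis of side_2 and the z axis of jaw, either way round below 0.12 rad and angle between the x axis of side_2 and the x axis of jaw, either way round below 0.2 rad)) and horizontal distance between jaw and mount_a_home above 0.09 m and horizontal distance between jaw and mount_b_home above 0.09 m), for 0.3 s.
2. the loaded jaw is home in the mount's channel, with all its sections in place (distance between front and pocket_front below 0.0045 m and angle between the z axis of front and the z axis of jaw, either way round below 0.12 rad and angle between the x axis of front and the y axis of jaw, either way round below 0.2 rad and ((distance between side_1 and pocket_left below 0.0045 m and angle between the z axis of side_1 and the z axis of jaw, either way round below 0.12 rad and angle between the x axis of side_1 and the x axis of jaw, either way round below 0.2 rad) or (distance between side_1 and pocket_right below 0.0045 m and angle between the z axis of side_1 and the z axis of jaw, either way round below 0.12 rad and angle between the x axis of side_1 and the x axis of jaw, either way round below 0.2 rad)) and ((distance between side_2 and pocket_left below 0.0045 m and angle between the z axis of side_2 and the z axis of jaw, either way round below 0.12 rad and angle between the x axis of side_2 and the x axis of jaw, either way round below 0.2 rad) or (distance between side_2 and pocket_right below 0.0045 m and angle between the z axis of side_2 and the z axis of jaw, either way round below 0.12 rad and angle between the x axis of side_2 and the x axis of jaw, either way round below 0.2 rad)) and distance between jaw and mount_a_home below 0.005 m and angle between the x axis of jaw and the x axis of mount_a_home, either way round below 0.08 rad and distance between jaw and mount_b_home below 0.005 m and angle between the x axis of jaw and the x axis of mount_b_home, either way round below 0.08 rad), for 0.3 s.
3. the clamp toe presses on the jaw's tongue (contact force between each of toe_a, toe_b and jaw above 3 N), for 0.3 s.
At the end, for the whole second after the job is handed in: Used sections lie in the dish; each fresh section sits in a pocket of its kind (within 4.5 mm of its floor centre, tilted under 0.12 rad); the jaw is home (origin within 5 mm of the home point, aligned within 0.08 rad); the toe presses on it with over 3 N; all is at rest (all of step 2 and all of step 3 and x of worn_1 in the frame of dish between -0.06 and 0.06 m and y of worn_1 in the frame of dish between -0.045 and 0.045 m and z of each of worn_1, worn_2, worn_front in the frame of dish below 0.025 m and x of worn_2 in the frame of dish between -0.06 and 0.06 m and y of worn_2 in the frame of dish between -0.045 and 0.045 m and x of worn_front in the frame of dish between -0.06 and 0.06 m and y of worn_front in the frame of dish between -0.045 and 0.045 m and linear speed of each of front, side_1, side_2, worn_1, worn_2, worn_front, jaw below 0.02 m/s); the robot touches nothing.
It fails at once if another thing on the desk is shifted by more than 4 cm (distance of any of dropper, jar, marker, pliers, carver from where it was at the start of the episode above 0.04 m).
It fails at once if the jaw is tipped over (angle between jaw's own z axis and vertical above 0.7 rad).
Of mount_a, mount_b only 1 to 1 are there at a start; the rules pass over those that are not, and their reading is None.
Of worn_1, worn_2, worn_front only 2 to 3 are there at a start; the rules pass over those that are not, and their reading is None.
Of front, side_1, side_2 only 2 to 3 are there at a start; the rules pass over those that are not, and their reading is None.
At some moment in a run one of front, side_1, side_2 may be knocked a few centimetres aside while the robot is not near it.
It also fails if it takes over 210 s, if anything falls off the work surface, if the arm or the gripper's body presses on something with over 40 N, if the wrist force passes 120 N, or if a joint passes its speed limit or range.

## Working session

There is one attempt and no reset: what is moved stays moved. The work goes in short steps, Python scripts to look and compute and a shell command to move; the robot and the scene stay as the last step left them, time stands still between calls to the robot, and variables do not carry over. Pictures are saved under pics/ and viewed, at most 14 in all, crops included, and the job is handed in when it is done.

```bash
ls; mkdir -p pics
python3 - <<'E'
from bench import ctrl,get_image
import cv2,numpy as np
s=ctrl.get_state();print({k:np.round(v,3).tolist() for k,v in s.items()})
for n in("scene","top"):
    im=get_image(n);print(n,im['fx'],im['fy'],im['cx'],im['cy'],np.round(im['T'],3).tolist())
    cv2.imwrite(f'pics/{n}0.png',cv2.resize(im['pixels'][:,:,::-1],(800,600),interpolation=cv2.INTER_CUBIC))
    np.save(f'pics/{n}0.npy',im['pixels'])
E
```

```text
pics
{'time': 0.0, 'joint_positions': [1.224, 0.322, -0.07, 1.452, 0.023, 1.371, -0.057], 'qd': [0.0, -0.002, 0.0, 0.001, -0.001, -0.0, -0.002], 'joint_torque': [-0.001, -49.129, -0.404, -31.253, -0.064, 0.044, 0.0], 'position': [0.229, -0.608, 0.221], 'tool_rot': [-3.089, -0.563, 0.001], 'ft_force': [-0.075, 0.284, 0.568], 'torque': [0.024, 0.006, -0.017], 'grip_force': 0.0, 'grip_width': 0.996}
scene 395.25773984011477 395.25773984011477 275.2389513081674 217.15658049105662 [[-0.568, 0.558, -0.605, 1.042], [0.823, 0.385, -0.418, 0.363], [-0.0, -0.735, -0.678, 0.656], [0.0, 0.0, 0.0, 1.0]]
top 383.2288755460902 383.2288755460902 285.4127806315142 209.5064576447142 [[0.059, -0.978, 0.202, 0.308], [-0.998, -0.058, 0.013, -0.018], [-0.001, -0.202, -0.979, 1.025], [0.0, 0.0, 0.0, 1.0]]
```

View pics/scene0.png

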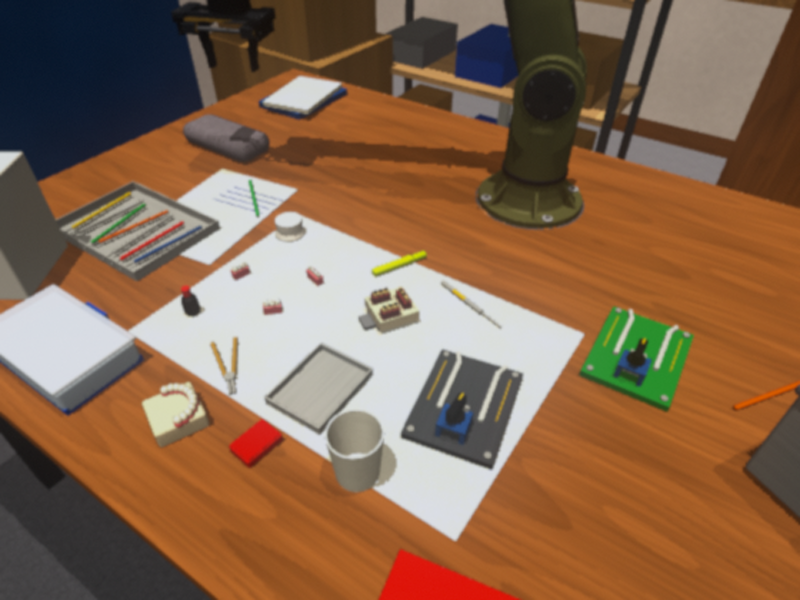

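View pics/top0.png

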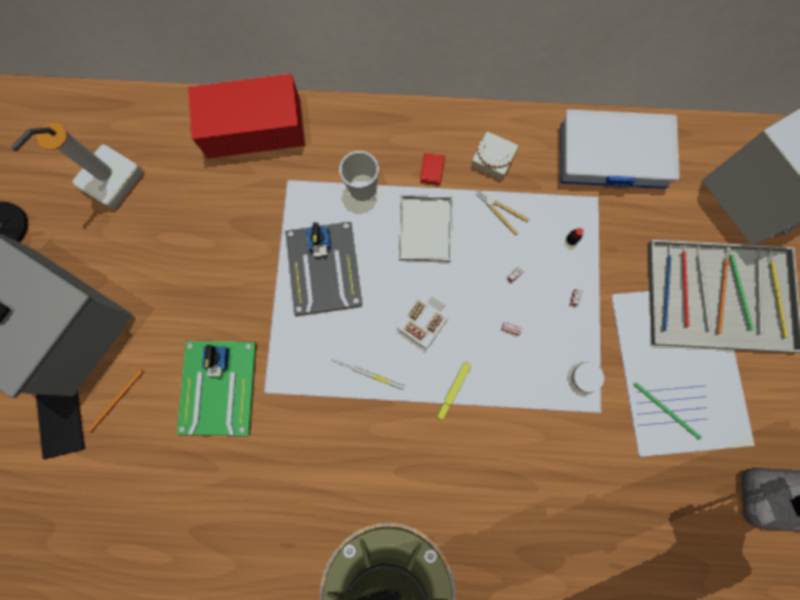

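```bash
cat > h.py <<'E'
import numpy as np,cv2
from scipy.spatial.transform import Rotation as R
from bench import ctrl,get_image
def ray(im,u,v,z):
    d=im['T'][:3,:3]@np.array([(u-im['cx'])/im['fx'],(v-im['cy'])/im['fy'],1]);o=im['T'][:3,3]
    return (o+d*(z-o[2])/d[2])
def proj(im,p):
    q=np.linalg.inv(im['T'])@np.r_[p,1];return im['fx']*q[0]/q[2]+im['cx'],im['fy']*q[1]/q[2]+im['cy']
def pose():
    s=ctrl.get_state();M=R.from_rotvec(s['tool_rot']).as_matrix();return s,np.array(s['position']),M
def go(x,y,z,closeyaw=None):
    """tool shift mm to reach TCP x,y,z; closeyaw = world direction of finger closing line"""
    s,p,M=pose();d=M.T@(np.array([x,y,z])-p)*1000
    t=0.
    if closeyaw is not None:
        cur=np.arctan2(M[1,1],M[0,1]);t=-(closeyaw-cur);t=(t+np.pi/2)%np.pi-np.pi/2
    print('shift mm',np.round(d,1),'turn',round(t,3),'(after turn undone xyz order: shift first)','q7',round(s['joint_positions'][6],2),'pos',np.round(p,4),'tilt',np.round(M[:2,2],3))
E
python3 - <<'E'
from h import *
t=np.load('pics/top0.npy')[:,:,::-1];s=np.load('pics/scene0.npy')[:,:,::-1]
a=t[180:250,262:422];b=s[165:240,150:310]
o=np.vstack([cv2.resize(a,(800,350),interpolation=cv2.INTER_CUBIC)[:,:,:],cv2.resize(b,(533,250),interpolation=cv2.INTER_CUBIC) if 0 else np.pad(cv2.resize(b,(533,250),interpolation=cv2.INTER_CUBIC),((0,0),(0,267),(0,0)))])
cv2.imwrite('pics/crop1.png',o)
E
```

```text
(no output)
```

View pics/crop1.png

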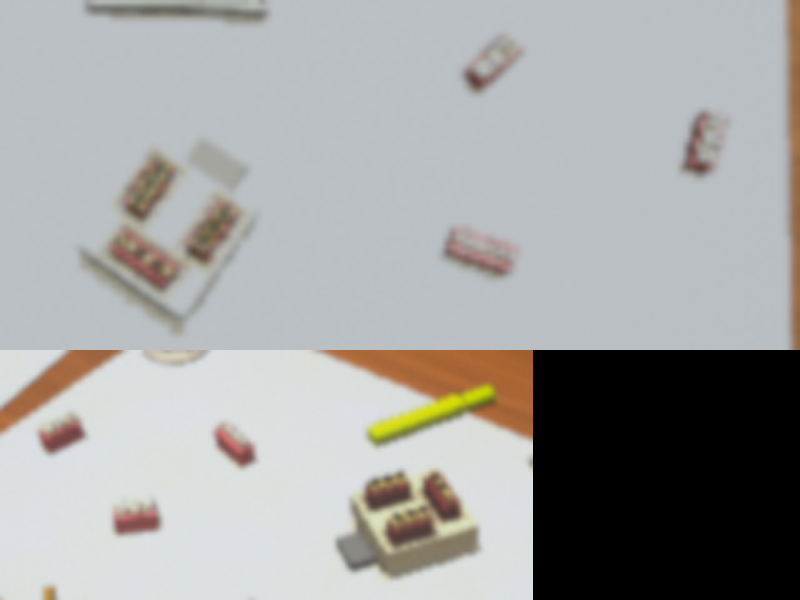

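The crop shows the jaw at native top pixel (295,222), its tongue to the upper right, with three dark sections. The fresh front section is at (358,230), and the two fresh sides are at (361,192) and (403,208). The look-alikes are the cream denture at (345,109) and the green mount at (151,272); I rule both out by description, since the real mount is the dark one at (226,188). Next I measure.

Run:
```python
from h import *
t=np.load('pics/top0.npy')[:,:,::-1].astype(int);s=np.load('pics/scene0.npy')[:,:,::-1].astype(int)
def rb(c,k):
    c=np.ascontiguousarray(c).astype(np.float32);x=c[:,:,2]-c[:,:,0];return cv2.resize(np.clip(x*4+100,0,255).astype(np.uint8),None,fx=k,fy=k,interpolation=cv2.INTER_CUBIC)
a=rb(t[130:250,190:320],3.0);b=rb(s[190:330,170:370],3.0)
print(a.shape,b.shape)
H=max(a.shape[0],b.shape[0]);p=lambda i:np.pad(i,((0,H-i.shape[0]),(0,0)))
o=np.hstack([p(a),p(b)]);o=cv2.resize(o,(800,int(o.shape[0]*800/o.shape[1])));cv2.imwrite('pics/rb.png',o);print(o.shape)
for n,im,(u,v) in (('topjaw',t,(303,222)),('paper',t,(330,222)),('dish',t,(298,160)),('scenejaw',s,(270,215)),('paper',s,(230,215))):print(n,im[v,u])
```

```text
(360, 390) (420, 600)
(339, 800)
topjaw [141 148 159]
paper [196 192 187]
dish [184 191 187]
scenejaw [ 84 118 134]
paper [224 224 220]
```

View pics/rb.png

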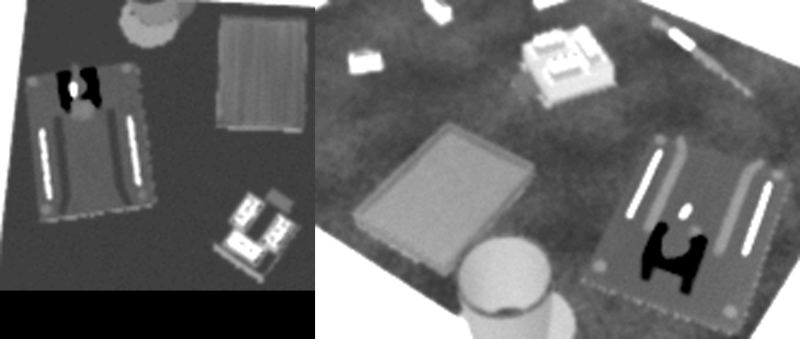

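The R−B picture separates the cream block, dish, mount plate and yellow stripes cleanly from the paper, so I segment on that.

```bash
cat >> h.py <<'E'
def rb(im,k=4):
    p=im['pixels'].astype(np.float32);return cv2.resize(p[:,:,0]-p[:,:,2],None,fx=k,fy=k,interpolation=cv2.INTER_CUBIC)
def blob(mask,u,v,k=4,r=12):
    """component nearest (u,v) native px; returns contour in native px"""
    cs,_=cv2.findContours(mask.astype(np.uint8),cv2.RETR_EXTERNAL,cv2.CHAIN_APPROX_NONE)
    best=None
    for c in cs:
        a=cv2.contourArea(c)
        if a<40*k: continue
        m=c.reshape(-1,2).mean(0)/k
        if np.hypot(*(m-[u,v]))<r and (best is None or a>best[0]): best=(a,c)
    return (best[1].reshape(-1,2)+.5)/k-.5
def plane(im,c,z): return np.array([ray(im,u,v,z)[:2] for u,v in c])
def hullrect(im,c,z):
    P=plane(im,c,z).astype(np.float32);h=cv2.convexHull(P*1000)
    m=cv2.moments(h);cen=np.array([m['m10'],m['m01']])/m['m00']
    (x,y),(w,l),a=cv2.minAreaRect(h);a=np.deg2rad(a)
    if l>w:w,l,a=l,w,a+np.pi/2
    a=(a+np.pi/2)%np.pi-np.pi/2
    return np.round(cen,1),np.round([x,y],1),np.round([w,l],1),round(a,3)  # centroid, rect centre, sizes, yaw of long side
def grab(n):
    im=get_image(n);return im
E
python3 - <<'E'
from h import *
from itertools import product
T,S=grab('top'),grab('scene')
T['rb'],S['rb']=rb(T),rb(S)
print('paper rb',np.median(T['rb'][222*4:230*4,325*4:335*4]),np.median(S['rb'][215*4:220*4,225*4:235*4]))
# sections
guess={'front':(358,230),'s1':(361,192),'s2':(403,208)}
for n,g in guess.items():
    p=ray(T,*g,.012)
    for im,nm in((T,'top'),(S,'scene')):
        u,v=proj(im,p)
        c=blob(im['rb']>(2 if nm=='top' else 6),u,v)
        print(n,nm,(round(u),round(v)),hullrect(im,c,.012))
p=ray(T,293,220,.018)
for im,nm in((T,'top'),(S,'scene')):
    c=blob(im['rb']>(6 if nm=='top' else 8),*proj(im,p)); print('jaw',nm,hullrect(im,c,.018),hullrect(im,c,.028))
p=ray(T,298,160,.012)
for im,nm in((T,'top'),(S,'scene')):
    c=blob(im['rb']>(-4 if nm=='top' else 2),*proj(im,p)); print('dish',nm,hullrect(im,c,.008))
for g in((212,192),(247,195)):
    p=ray(T,*g,.014)
    for im,nm in((T,'top'),(S,'scene')):
        try:
            c=blob(im['rb']>40,*proj(im,p));print('stripe',nm,hullrect(im,c,.014))
        except Exception as e: print(e)
E
```

```text
paper rb -9.043833 -4.2910805Traceback (most recent call last):
  File "<stdin>", line 12, in <module>
  File "h.py", line 29, in blob
    return (best[1].reshape(-1,2)+.5)/k-.5
            ~~~~^^^
TypeError: 'NoneType' object is not subscriptable
```

Run:
```python
from h import *
T,S=grab('top'),grab('scene')
for im,th,box in((T,2,(320,420,170,250)),(S,6,(140,250,170,240))):
    m=(rb(im)>th).astype(np.uint8);u0,u1,v0,v1=box
    n,l,st,ce=cv2.connectedComponentsWithStats(m[v0*4:v1*4,u0*4:u1*4])
    for i in range(1,n):
        if st[i,4]>100: print(th,np.round(ce[i]/4+[u0,v0],1),st[i,4]/16,st[i,:4]/4)
```

```text
2 [399.3 172.1] 29.625 [75.    0.    8.5   4.75]
2 [419.3 200.6] 77.125 [98.5  0.   1.5 80. ]
2 [360.1 192.7] 74.0625 [34.75 16.75 11.75 12.  ]
2 [402.7 208.9] 78.8125 [78.25 32.25  9.25 13.5 ]
2 [358.  230.4] 107.625 [30.5  55.25 15.5  10.5 ]
6 [156.9 181.5] 376.0 [ 0.   0.  41.5 28.5]
6 [168.2 189.8] 130.8125 [20.75 13.25 15.25 13.  ]
6 [220.2 193.6] 128.75 [73.5  16.5  13.75 14.5 ]
6 [190.4 215.4] 145.5625 [43.25 39.75 15.5  11.5 ]
6 [141.4 216.6] 13.8125 [ 0.   44.25  3.5   5.25]
6 [164.5 237.6] 23.1875 [22.   64.75  5.5   5.25]
6 [148.8 239.1] 6.75 [ 6.25 68.25  5.25  1.75]
```

```bash
sed -i 's/RETR_EXTERNAL/RETR_LIST/; s/if a<40\*k: continue/if a<40*k or a>6000*k*k: continue/' h.py
cat > m.py <<'E'
from h import *
T,S=grab('top'),grab('scene')
T['rb'],S['rb']=rb(T),rb(S)
def meas(n,p,tt,ts,zs,r=12):
    for im,nm,th in((T,'top',tt),(S,'scene',ts)):
        try:
            c=blob(im['rb']>th,*proj(im,p),r=r)
            for z in zs: print(n,nm,z,*hullrect(im,c,z))
        except Exception as e: print(n,nm,'none')
if __name__=='__main__':
    for n,g in {'front':(358,230),'s1':(361,192),'s2':(403,208)}.items(): meas(n,ray(T,*g,.012),2,6,[.012])
    meas('jaw',ray(T,293,220,.018),6,8,[.018])
    meas('dish',ray(T,298,160,.012),-4,2,[.008,.016])
    for g in((212,192),(247,195)): meas('stripe',ray(T,*g,.014),40,40,[.014])
E
python3 m.py
```

```text
front top 0.012 [ 472.5 -201. ] [ 472.3 -200.8] [38.8 22.6] 1.273
front scene 0.012 [ 473.8 -202.9] [ 473.4 -203.9] [61.1 27.9] 1.247
s1 top 0.012 [ 577.1 -204.4] [ 577.2 -203.7] [38.3 17.3] -0.732
s1 scene 0.012 [ 578.6 -207.3] [ 577.7 -208. ] [40.  36.2] 0.867
s2 top 0.012 [ 538.5 -320.2] [ 538.6 -320.3] [37.2 18.7] -0.227
s2 scene 0.012 [ 538.7 -324.5] [ 539.  -324.7] [41.9 41.4] -0.288
jaw top 0.018 [469.2 -31.8] [469.2 -31.7] [79.1 65.7] -0.492
jaw scene 0.018 [472.  -36.9] [471.7 -38.5] [105.8  87.4] 1.009
dish top 0.008 [661.1 -30.1] [660.8 -30.2] [141.1 105. ] 0.026
dish top 0.016 [658.3 -30. ] [658.  -30.1] [140.  104.1] 0.026
dish scene none
stripe top 0.014 [540.  206.3] [538.4 206. ] [77.6  4.5] 0.207
stripe scene 0.014 [535.  203.6] [535.2 203.7] [82.1  5.6] 0.204
stripe top 0.014 [558.5 108.1] [558.8 108.1] [74.   4.3] 0.208
stripe scene 0.014 [556.6 105.6] [556.5 105.6] [81.1  5.5] 0.212
```

```bash
cat > w.py <<'E'
from m import *
def rg(im,k=4):
    p=im['pixels'].astype(np.float32);return cv2.resize(p[:,:,0]-p[:,:,1],None,fx=k,fy=k,interpolation=cv2.INTER_CUBIC)
if __name__=='__main__':
    for n,g in {'L':(292,217),'R':(304.4,226),'F':(291,231.4)}.items():
        p=ray(T,*g,.037)
        for im,nm in((T,'top'),(S,'scene')):
            g=cv2.resize(im['pixels'].astype(np.float32).min(2),None,fx=4,fy=4,interpolation=cv2.INTER_CUBIC)
            for th in (95,):
                try:
                    c=blob(g<th,*proj(im,p),r=5); print(n,nm,np.round(proj(im,p)),*hullrect(im,c,.037))
                except Exception as e: print(n,nm,th,'none')
    # tongue: grey; print profile
E
python3 w.py
python3 - <<'E'
from h import *
T=grab('top');S=grab('scene')
# knob: blue/dark clamp and orange tip
for im,n,box in((T,'top',(200,260,150,185)),(S,'scene',(300,340,260,310))):
    r=rb(im);u0,u1,v0,v1=box;m=(r[v0*4:v1*4,u0*4:u1*4])
    for nm,k in(('blue',m<-25),('orange',m>40)):
        q,l,st,ce=cv2.connectedComponentsWithStats(k.astype(np.uint8))
        for i in range(1,q):
            if st[i,4]>40: print(n,nm,np.round(ce[i]/4+[u0,v0],1),st[i,4]/16,np.round(st[i,:4]/4+[u0,v0,0,0],1))
E
```

```text
L top [292. 217.] [491.3 -21.8] [491.3 -22.2] [30.9 12.8] -0.384
L scene [273. 217.] [495.3 -21.7] [495.5 -22.6] [34.8 28.5] -0.578
R top [304. 226.] [469.4 -55.5] [470.4 -55.8] [30.8 11.9] -0.543
R scene [266. 206.] [474.5 -56. ] [474.9 -56.9] [34.2 27.2] -0.559
F top [291. 231.] [452.5 -21.5] [453.3 -21.1] [33.  12.5] 1.009
F scene [282. 208.] [458.5 -21.4] [458.5 -23.1] [48.7 19.2] 1.03
top blue [227.7 165.2] 79.1875 [223.2 157.8   8.2  16. ]
top blue [216.5 166.6] 62.1875 [213.8 159.5   5.8  15.8]
top orange [220.2 166.8] 11.3125 [219.  164.5   2.8   5.2]
top orange [243.9 182.3] 6.875 [243.  179.5   2.2   5.5]
scene blue [317.7 296. ] 276.8125 [305.2 282.   26.2  28. ]
scene orange [304.4 268.9] 45.8125 [300.  260.   10.   19.8]
scene orange [322.7 277.3] 17.8125 [320.5 274.5   4.8   5.8]
```

```bash
python3 -c "
from h import *
go(.492,-.022,.12,1.006)"
```

```text
shift mm [ 452.6 -455.7  102.5] turn 0.926 (after turn undone xyz order: shift first) q7 -0.06 pos [ 0.2295 -0.6082  0.2226] tilt [-0. -0.]
```

```bash
python3 -m crank '[[[25,-25,5.5,0,0.3],[25,-25,5.5,0,0.3],[25,-25,5.5,0,0.3],[25,-25,5.5,0,0.3],[25,-25,5.5,0,0.3],[25,-25,5.5,0,0.3],[25,-25,5.5,0,0.3],[25,-25,5.5,0,0.3],[25,-25,5.5,0,0.3]]]' 10
python3 -m crank '[[[25,-25,5.5,0,0.3],[25,-25,5.5,0,0.3],[25,-25,5.5,0,0.3],[25,-25,5.5,0,0.3],[25,-25,5.5,0,0.3],[25,-25,5.5,0,0.3],[25,-25,5.5,0,0.3],[25,-25,5.5,0,0.3],[25,-25,5.5,0,0.3]]]'
python3 -m crank '[[[0,0,0,0.115,0.3],[0,0,0,0.115,0.3],[0,0,0,0.115,0.3],[0,0,0,0.115,0.3],[0,0,0,0.115,0.3],[0,0,0,0.115,0.3],[0,0,0,0.115,0.3],[0,0,0,0.12,0.3],[0,0,0,0,0.3],[0,0,0,0,0.3]]]'
python3 -c "
from h import *
go(.492,-.022,.12,1.006)"
```

```text
time: 1.35
position: [0.361, -0.3167, 0.1731]
tool_rot: [3.09, 0.563, 0.0]
ft_force: [0.4, -0.4, -0.4]
grip_width: 0.41
grip_force: 0.0
time: 2.1
position: [0.4922, -0.0268, 0.1238]
tool_rot: [3.09, 0.563, 0.002]
ft_force: [-0.0, -0.1, -1.0]
grip_width: 0.349
grip_force: 0.0
time: 2.93
position: [0.4917, -0.0283, 0.1237]
tool_rot: [3.019, -0.869, 0.001]
ft_force: [0.6, 0.3, -0.1]
grip_width: 0.351
grip_force: 0.0
shift mm [-3.1 -5.5  3.7] turn 0.004 (after turn undone xyz order: shift first) q7 -2.17 pos [ 0.4917 -0.0283  0.1237] tilt [ 0. -0.]
```

```bash
python3 -m crank '[[[-3,-5.5,0,0,0.3],[0,0,25,0,0.3],[0,0,25,0,0.3],[0,0,25,0,0.3],[0,0,14,0,0.3],[0,0,4.5,0,0.3],[0,0,0,0,0.3]]]'
python3 -m crank '[[[0,0,0,0,1],[0,0,0,0,1],[0,0,0,0,1],[0,0,0,0,1],[0,0,0,0,1],[0,0,0,0,1]]]' 12
python3 -c "
from h import *
go(.492,-.022,.03,1.006)"
```

```text
time: 3.52
position: [0.4911, -0.0214, 0.0295]
tool_rot: [3.018, -0.871, -0.004]
ft_force: [0.2, 0.5, 1.0]
grip_width: 0.353
grip_force: 0.0
time: 4.02
position: [0.4925, -0.0221, 0.0306]
tool_rot: [-3.017, 0.874, -0.002]
ft_force: [0.7, 0.5, 3.9]
grip_width: 0.16
grip_force: 12.0
shift mm [-0.5  0.2  0.6] turn 0.001 (after turn undone xyz order: shift first) q7 -2.27 pos [ 0.4925 -0.0221  0.0306] tilt [ 0.001 -0.   ]
```

```bash
python3 -m crank '[[[0,0,-6,0,1],[0,0,-12,0,1],[0,0,-20,0,1],[0,0,-30,0,1],[0,0,-20,0,1],[0,0,0,0,1]]]'
python3 -c "
from h import *
go(.690,-.013,.021)"
```

```text
time: 4.52
position: [0.4954, -0.022, 0.1234]
tool_rot: [-3.017, 0.874, -0.014]
ft_force: [0.2, 0.5, 0.8]
grip_width: 0.159
grip_force: 12.0
shift mm [ 158.8 -111.3  104.1] turn 0.0 (after turn undone xyz order: shift first) q7 -2.19 pos [ 0.4954 -0.022   0.1234] tilt [ 0.009 -0.002]
```

```bash
python3 -m crank '[[[27,-19,0,0,1],[27,-19,0,0,1],[27,-19,0,0,1],[27,-19,0,0,1],[27,-19,0,0,1],[24,-16,0,0,1],[0,0,30,0,1],[0,0,30,0,1],[0,0,25,0,1],[0,0,16,0,1]]]'
python3 -m crank '[[[0,0,0,0,1],[0,0,0,0,1],[0,0,0,0,0.55],[0,0,0,0,0.55],[0,0,0,0,0.55],[0,0,-20,0,0.55],[0,0,-35,0,0.3],[0,0,-35,0,0.3],[0,0,0,0,0.3],[0,0,0,0,0.3]]]'
python3 -c "
from h import *
go(.4705,-.056,.12,1.006)"
```

```text
time: 5.35
position: [0.6836, -0.0135, 0.0135]
tool_rot: [3.016, -0.874, -0.008]
ft_force: [-0.0, 0.4, -1.3]
grip_width: 0.16
grip_force: 12.0
time: 6.18
position: [0.6881, -0.013, 0.1115]
tool_rot: [-3.016, 0.874, -0.011]
ft_force: [-0.9, 1.0, -0.8]
grip_width: 0.336
grip_force: 0.0
shift mm [-160.9  152.7  -10.1] turn 0.001 (after turn undone xyz order: shift first) q7 -2.34 pos [ 0.6881 -0.013   0.1115] tilt [ 0.007 -0.001]
```

```bash
python3 -m crank '[[[-23,22,-1,0,0.3],[-23,22,-1,0,0.3],[-23,22,-1,0,0.3],[-23,22,-1,0,0.3],[-23,22,-1,0,0.3],[-23,22,-1,0,0.3],[-23,21,-1,0,0.3],[0,0,0,0,0.3],[0,0,0,0,0.3],[0,0,0,0,0.3]]]'
python3 -c "
from h import *
go(.4705,-.056,.03,1.006)"
```

```text
time: 7.02
position: [0.4683, -0.0565, 0.1141]
tool_rot: [3.017, -0.875, 0.002]
ft_force: [0.2, -0.1, -0.1]
grip_width: 0.35
grip_force: 0.0
shift mm [ 1.5 -1.6 84.1] turn 0.0 (after turn undone xyz order: shift first) q7 -2.1 pos [ 0.4683 -0.0565  0.1141] tilt [ 0.001 -0.   ]
```

```bash
python3 -m crank '[[[1.5,-1.5,25,0,0.3],[0,0,25,0,0.3],[0,0,20,0,0.3],[0,0,14,0,0.3],[0,0,0,0,0.3],[0,0,0,0,0.3],[0,0,0,0,1],[0,0,0,0,1],[0,0,0,0,1],[0,0,0,0,1]]]'
python3 -m crank '[[[0,0,0,0,1],[0,0,0,0,1],[0,0,-6,0,1],[0,0,-12,0,1],[0,0,-20,0,1],[0,0,-30,0,1],[0,0,-15,0,1],[0,0,0,0,1],[0,0,0,0,1]]]'
python3 -c "
from h import *
go(.659,-.030,.021)"
```

```text
time: 7.85
position: [0.4702, -0.0559, 0.03]
tool_rot: [-3.017, 0.874, -0.0]
ft_force: [0.3, -1.1, 0.6]
grip_width: 0.162
grip_force: 12.0
time: 8.6
position: [0.4709, -0.0562, 0.1148]
tool_rot: [3.017, -0.875, 0.005]
ft_force: [-0.6, -0.1, -1.2]
grip_width: 0.163
grip_force: 12.0
shift mm [ 144.6 -122.7   94.3] turn 0.0 (after turn undone xyz order: shift first) q7 -2.1 pos [ 0.4709 -0.0562  0.1148] tilt [ 0.003 -0.001]
```

```bash
python3 -m crank '[[[24,-20.5,0,0,1],[24,-20.5,0,0,1],[24,-20.5,0,0,1],[24,-20.5,0,0,1],[24,-20.5,0,0,1],[24,-20.5,0,0,1],[0,0,30,0,1],[0,0,30,0,1],[0,0,20,0,1],[0,0,13,0,1]]]'
python3 -m crank '[[[0,0,0,0,1],[0,0,0,0,1],[0,0,0,0,0.55],[0,0,0,0,0.55],[0,0,0,0,0.55],[0,0,-20,0,0.55],[0,0,-35,0,0.3],[0,0,-35,0,0.3],[0,0,0,-0.11,0.3],[0,0,0,-0.11,0.3]]]'
python3 -m crank '[[[0,0,0,-0.12,0.3],[0,0,0,-0.12,0.3],[0,0,0,-0.12,0.3],[0,0,0,-0.12,0.3],[0,0,0,-0.12,0.3],[0,0,0,-0.12,0.3],[0,0,0,-0.12,0.3],[0,0,0,-0.12,0.3],[0,0,0,-0.12,0.3],[0,0,0,-0.12,0.3]]]'
python3 -c "
from h import *
go(.454,-.0215,.12,-.565)"
```

```text
time: 9.43
position: [0.6545, -0.0289, 0.0155]
tool_rot: [3.016, -0.873, -0.011]
ft_force: [-0.5, -0.6, -1.2]
grip_width: 0.161
grip_force: 12.0
time: 10.27
position: [0.66, -0.0289, 0.1149]
tool_rot: [3.096, -0.53, 0.013]
ft_force: [0.1, -0.4, -1.5]
grip_width: 0.343
grip_force: 0.0
time: 11.1
position: [0.6579, -0.0293, 0.1113]
tool_rot: [2.853, 1.311, 0.002]
ft_force: [0.1, 1.0, -0.1]
grip_width: 0.351
grip_force: 0.0
shift mm [-126.9 -159.7   -9.1] turn -0.144 (after turn undone xyz order: shift first) q7 -0.99 pos [ 0.6579 -0.0293  0.1113] tilt [ 0.002 -0.001]
```

```bash
python3 -m crank '[[[-21,-26.5,-1,0,0.3],[-21,-26.5,-1,0,0.3],[-21,-26.5,-1,0,0.3],[-21,-26.5,-1,0,0.3],[-21,-26.5,-1,0,0.3],[-21,-26.5,-1,0,0.3],[0,0,0,-0.1,0.3],[0,0,0,-0.044,0.3],[0,0,0,0,0.3],[0,0,0,0,0.3]]]'
python3 -c "
from h import *
go(.454,-.0215,.03,-.565)"
```

```text
time: 11.93
position: [0.4552, -0.0202, 0.1169]
tool_rot: [2.756, 1.503, 0.001]
ft_force: [1.2, -0.2, -0.5]
grip_width: 0.352
grip_force: 0.0
shift mm [-1.7 -0.5 86.9] turn -0.007 (after turn undone xyz order: shift first) q7 -0.61 pos [ 0.4552 -0.0202  0.1169] tilt [ 0.002 -0.002]
```

```bash
python3 -m crank '[[[-1.5,-0.5,25,0,0.3],[0,0,25,0,0.3],[0,0,22,0,0.3],[0,0,15,0,0.3],[0,0,0,0,0.3],[0,0,0,0,0.3],[0,0,0,0,1],[0,0,0,0,1],[0,0,0,0,1],[0,0,0,0,1]]]'
python3 -m crank '[[[0,0,0,0,1],[0,0,0,0,1],[0,0,-6,0,1],[0,0,-12,0,1],[0,0,-20,0,1],[0,0,-30,0,1],[0,0,-15,0,1],[0,0,0,0,1],[0,0,0,0,1]]]'
python3 -c "
from h import *
go(.623,-.055,.021)"
```

```text
time: 12.77
position: [0.4539, -0.021, 0.0292]
tool_rot: [2.757, 1.505, 0.001]
ft_force: [-0.3, 0.5, 0.1]
grip_width: 0.161
grip_force: 12.0
time: 13.52
position: [0.4539, -0.0214, 0.1128]
tool_rot: [2.755, 1.504, 0.001]
ft_force: [-0.2, -0.3, 0.2]
grip_width: 0.16
grip_force: 12.0
shift mm [ 63.2 160.2  92.2] turn 0.0 (after turn undone xyz order: shift first) q7 -0.61 pos [ 0.4539 -0.0214  0.1128] tilt [ 0.002 -0.002]
```

```bash
python3 -m crank '[[[10.5,26.7,0,0,1],[10.5,26.7,0,0,1],[10.5,26.7,0,0,1],[10.5,26.7,0,0,1],[10.5,26.7,0,0,1],[10.5,26.7,0,0,1],[0,0,30,0,1],[0,0,30,0,1],[0,0,20,0,1],[0,0,12,0,1]]]'
python3 -m crank '[[[0,0,0,0,1],[0,0,0,0,1],[0,0,0,0,0.55],[0,0,0,0,0.55],[0,0,0,0,0.55],[0,0,-20,0,0.55],[0,0,-35,0,0.3],[0,0,-35,0,0.3],[0,0,0,0,0.3],[0,0,0,0,0.3]]]'
python3 -c "
from h import *
go(.45,.40,.2)"
```

```text
time: 14.35
position: [0.6191, -0.0541, 0.0151]
tool_rot: [-2.752, -1.505, 0.009]
ft_force: [-1.7, 0.8, 6.3]
grip_width: 0.158
grip_force: 15.9
time: 15.18
position: [0.6243, -0.0545, 0.1135]
tool_rot: [2.754, 1.504, 0.007]
ft_force: [-0.8, -0.0, -0.9]
grip_width: 0.34
grip_force: 0.0
shift mm [ 288.2 -391.9  -88.3] turn 0.0 (after turn undone xyz order: shift first) q7 -0.82 pos [ 0.6243 -0.0545  0.1135] tilt [ 0.006 -0.002]
```

```bash
python3 -m crank '[[[21,-28,-8,0,0.3],[21,-28,-8,0,0.3],[21,-28,-8,0,0.3],[21,-28,-8,0,0.3],[21,-28,-8,0,0.3],[21,-28,-8,0,0.3],[21,-28,-8,0,0.3]]]'
python3 -m crank '[[[21,-28,-4,0,0.3],[21,-28,-4,0,0.3],[21,-28,-4,0,0.3],[21,-28,-4,0,0.3],[21,-28,-4,0,0.3],[21,-28,-4,0,0.3],[21,-28,-4,0,0.3]]]'
python3 - <<'E'
from m import *
for n,p in {'front':(.473,-.202,.012),'s1':(.578,-.206,.012),'s2':(.5385,-.322,.012)}.items(): meas(n,np.array(p),2,6,[.012])
meas('jaw',np.array([.471,-.033,.018]),4,8,[.018])
a=T['pixels'][140:250,262:422,::-1];b=S['pixels'][165:300,150:310,::-1]
cv2.imwrite('pics/c2.png',np.hstack([cv2.resize(a,(400,275),interpolation=cv2.INTER_CUBIC),cv2.resize(b[:110],(400,275),interpolation=cv2.INTER_CUBIC)]))
np.savez('pics/f2.npz',t=T['pixels'],s=S['pixels'])
E
```

```text
time: 15.77
position: [0.5354, 0.1759, 0.1655]
tool_rot: [2.757, 1.505, -0.003]
ft_force: [-0.2, 0.4, 0.1]
grip_width: 0.352
grip_force: 0.0
time: 16.35
position: [0.4504, 0.4053, 0.1931]
tool_rot: [2.756, 1.505, -0.002]
ft_force: [0.8, -0.2, -0.1]
grip_width: 0.349
grip_force: 0.0
front top 0.012 [ 472.5 -201. ] [ 472.4 -200.9] [38.8 22.9] 1.273
front scene 0.012 [ 473.9 -202.8] [ 473.5 -203.8] [60.7 27.9] 1.247
s1 top 0.012 [ 577.1 -204.4] [ 577.2 -203.7] [38.3 17.3] -0.732
s1 scene 0.012 [ 578.6 -207.5] [ 577.6 -208.1] [39.9 36.2] 0.867
s2 top 0.012 [ 538.6 -320.2] [ 538.7 -320.4] [37.3 18.5] -0.227
s2 scene 0.012 [ 538.7 -324.4] [ 539.  -324.7] [41.7 41.5] -0.294
jaw top 0.018 [460.2 -33.8] [467.3 -32.8] [76.9 65.2] -0.554
jaw scene 0.018 [472.3 -35.1] [472.3 -35.4] [96.  88.9] 1.028
```

View pics/c2.png

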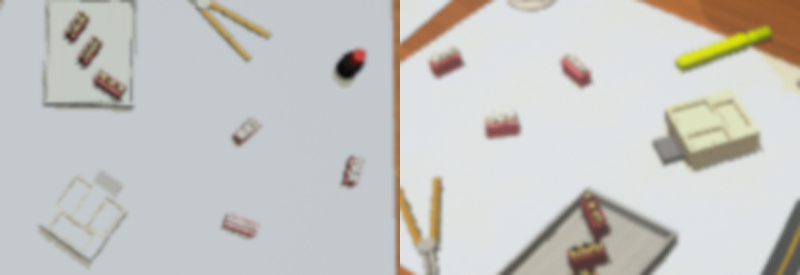

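```bash
python3 -c "
from h import *
go(.473,-.202,.10,-.305)"
```

```text
shift mm [-505.6  349.4   91.7] turn -0.255 (after turn undone xyz order: shift first) q7 -1.63 pos [0.4456 0.4115 0.1943] tilt [-0.002  0.004]
```

```bash
python3 -m crank '[[[-30,20.5,5,0,0.3],[-30,20.5,5,0,0.3],[-30,20.5,5,0,0.3],[-30,20.5,5,0,0.3],[-30,20.5,5,0,0.3],[-30,20.5,5,0,0.3],[-30,20.5,5,0,0.3],[-30,20.5,5,0,0.3],[-30,20.5,5,0,0.3]]]'
python3 -m crank '[[[-30,20.5,5,0,0.3],[-30,20.5,5,0,0.3],[-30,20.5,5,0,0.3],[-30,20.5,5,0,0.3],[-30,20.5,5,0,0.3],[-30,20.5,5,0,0.3],[-30,20.5,5,0,0.3],[0,0,0,-0.12,0.3],[0,0,0,-0.12,0.3]]]'
python3 -m crank '[[[0,0,0,-0.015,0.3],[0,0,0,0,0.3],[0,0,0,0,0.3]]]'
python3 -c "
from h import *
go(.473,-.202,.009,-.305)"
```

```text
time: 17.2
position: [0.4598, 0.075, 0.1482]
tool_rot: [2.757, 1.504, -0.002]
ft_force: [0.6, -0.2, -0.1]
grip_width: 0.346
grip_force: 0.0
time: 17.95
position: [0.4661, -0.1795, 0.1126]
tool_rot: [-2.555, -1.823, 0.002]
ft_force: [0.5, 1.6, -0.3]
grip_width: 0.347
grip_force: 0.0
time: 18.2
position: [0.4675, -0.1762, 0.1137]
tool_rot: [-2.545, -1.841, 0.001]
ft_force: [-0.2, 0.0, -0.1]
grip_width: 0.35
grip_force: 0.0
shift mm [-22.8  13.3 104.7] turn -0.013 (after turn undone xyz order: shift first) q7 -0.12 pos [ 0.4675 -0.1762  0.1137] tilt [-0.001 -0.   ]
```

```bash
python3 -m crank '[[[-23,13.5,0,-0.013,0.3],[0,0,30,0,0.3],[0,0,30,0,0.3],[0,0,27,0,0.3],[0,0,17,0,0.3],[0,0,0,0,0.3],[0,0,0,0,0.3]]]'
python3 -c "
from h import *
go(.473,-.202,.009,-.305)"
python3 -m crank '[[[0,0,0,0,1],[0,0,0,0,1],[0,0,0,0,1],[0,0,0,0,1],[0,0,0,0,1],[0,0,0,0,1],[0,0,0,0,1],[0,0,0,0,1]]]'
```

```text
time: 18.78
position: [0.4732, -0.2017, 0.0097]
tool_rot: [-2.53, -1.859, 0.001]
ft_force: [-0.6, -0.6, 0.7]
grip_width: 0.352
grip_force: 0.0
shift mm [-0.4 -0.1  0.7] turn 0.002 (after turn undone xyz order: shift first) q7 -0.19 pos [ 0.4732 -0.2017  0.0097] tilt [-0.001  0.001]
time: 19.45
position: [0.4745, -0.203, 0.0113]
tool_rot: [2.53, 1.859, 0.001]
ft_force: [-1.9, -0.1, 7.2]
grip_width: 0.153
grip_force: 12.0
```

```bash
python3 -m crank '[[[0,0,-6,0,1],[0,0,-12,0,1],[0,0,-20,0,1],[0,0,-30,0,1],[0,0,-25,0,1],[0,0,0,0,1],[0,0,0,0,1]]]'
python3 -c "
from h import *
go(.454,-.022,.10,-.565)"
```

```text
time: 20.03
position: [0.4748, -0.2031, 0.1052]
tool_rot: [2.528, 1.858, 0.001]
ft_force: [-0.2, -0.0, -0.2]
grip_width: 0.156
grip_force: 12.0
shift mm [166.7 -74.    4.6] turn 0.262 (after turn undone xyz order: shift first) q7 -0.09 pos [ 0.4748 -0.2031  0.1052] tilt [ 0.003 -0.003]
```

```bash
python3 -m crank '[[[28,-12.4,0,0,1],[28,-12.4,0,0,1],[28,-12.4,0,0,1],[28,-12.4,0,0,1],[28,-12.4,0,0,1],[27,-12,0,0,1],[0,0,0,0.12,1],[0,0,0,0.12,1],[0,0,0,0.022,1],[0,0,0,0,1]]]'
python3 -m crank '[[[0,0,30,0,1],[0,0,15,0,1],[0,0,0,0,1],[0,0,0,0,1]]]'
python3 - <<'E'
from h import *
go(.454,-.022,.03,-.565)
S=grab('scene');cv2.imwrite('pics/s3.png',cv2.resize(S['pixels'][150:250,220:340,::-1],(600,500),interpolation=cv2.INTER_CUBIC))
E
```

```text
time: 20.87
position: [0.4521, -0.0211, 0.1024]
tool_rot: [-2.751, -1.516, 0.002]
ft_force: [0.2, 0.3, -0.7]
grip_width: 0.16
grip_force: 12.0
time: 21.2
position: [0.4519, -0.0209, 0.0574]
tool_rot: [-2.749, -1.515, 0.002]
ft_force: [0.1, 0.1, -0.6]
grip_width: 0.158
grip_force: 12.0
shift mm [ 0.2  2.4 27.4] turn 0.002 (after turn undone xyz order: shift first) q7 -0.69 pos [ 0.4519 -0.0209  0.0574] tilt [-0.002  0.002]
```

View pics/s3.png

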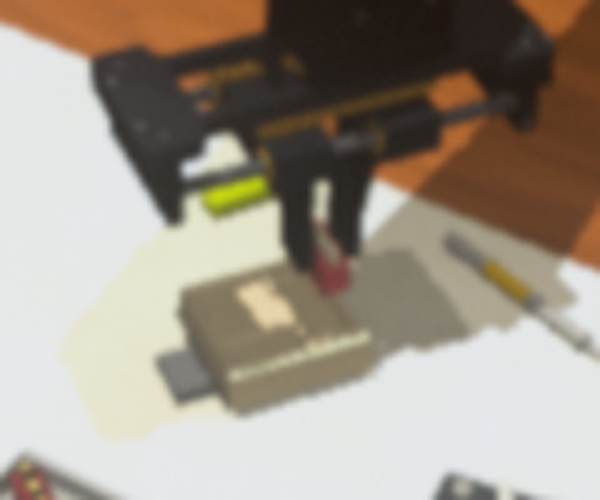

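```bash
python3 -m crank '[[[0,2.4,8,0,1],[0,0,8,0,1],[0,0,5,0,1],[0,0,2,0,1],[0,0,0,0,1]]]'
python3 -c "
from h import *
go(.454,-.022,.034,-.565)"
```

```text
time: 21.67
position: [0.4543, -0.0221, 0.0344]
tool_rot: [-2.751, -1.514, 0.001]
ft_force: [-0.1, -0.2, 0.6]
grip_width: 0.161
grip_force: 12.0
shift mm [-0.  -0.4  0.4] turn 0.0 (after turn undone xyz order: shift first) q7 -0.74 pos [ 0.4543 -0.0221  0.0344] tilt [-0.001  0.   ]
```

```bash
python3 -m crank '[[[0,0,1,0,1],[0,0,0,0,0.55],[0,0,0,0,0.55],[0,0,0,0,0.55],[0,0,-10,0,0.5],[0,0,-20,0,0.4],[0,0,-30,0,0.3],[0,0,-20,0,0.3],[0,0,0,0,0.3],[0,0,0,0,0.3]]]'
python3 -c "
from h import *
go(.578,-.206,.10,.84)"
```

```text
time: 22.5
position: [0.456, -0.0227, 0.1157]
tool_rot: [2.75, 1.512, 0.003]
ft_force: [-0.4, -0.1, -0.1]
grip_width: 0.347
grip_force: 0.0
shift mm [-89.4 201.1  16.5] turn -1.405 (after turn undone xyz order: shift first) q7 -0.59 pos [ 0.456  -0.0227  0.1157] tilt [ 0.003 -0.002]
```

```bash
python3 -m crank '[[[-12.8,28.7,2,0,0.3],[-12.8,28.7,2,0,0.3],[-12.8,28.7,2,0,0.3],[-12.8,28.7,2,0,0.3],[-12.8,28.7,2,0,0.3],[-12.8,28.7,2,0,0.3],[-12.8,28.7,2,0,0.3],[0,0,0,-0.117,0.3],[0,0,0,-0.117,0.3],[0,0,0,-0.117,0.3]]]'
python3 -m crank '[[[0,0,0,-0.117,0.3],[0,0,0,-0.117,0.3],[0,0,0,-0.117,0.3],[0,0,0,-0.117,0.3],[0,0,0,-0.117,0.3],[0,0,0,-0.117,0.3],[0,0,0,-0.117,0.3],[0,0,0,-0.117,0.3],[0,0,0,-0.117,0.3]]]'
python3 -m crank '[[[0,0,0,0,0.3],[0,0,0,0,0.3]]]'
python3 -c "
from h import *
go(.578,-.206,.009,.84)"
```

```text
time: 23.33
position: [0.5758, -0.2055, 0.0983]
tool_rot: [-2.438, -1.976, 0.001]
ft_force: [0.0, 1.0, 0.5]
grip_width: 0.352
grip_force: 0.0
time: 24.08
position: [0.5757, -0.2052, 0.0988]
tool_rot: [-1.114, -2.935, -0.0]
ft_force: [0.6, 0.7, -0.6]
grip_width: 0.352
grip_force: 0.0
time: 24.25
position: [0.5759, -0.2053, 0.099]
tool_rot: [-1.128, -2.93, -0.001]
ft_force: [-0.7, 0.2, -0.5]
grip_width: 0.35
grip_force: 0.0
shift mm [-2.2  0.8 90. ] turn -0.004 (after turn undone xyz order: shift first) q7 0.75 pos [ 0.5759 -0.2053  0.099 ] tilt [-0.001  0.001]
```

```bash
python3 -m crank '[[[-2,1,25,0,0.3],[0,0,25,0,0.3],[0,0,23,0,0.3],[0,0,16.5,0,0.3],[0,0,0,0,0.3],[0,0,0,0,0.3]]]'
python3 -c "
from h import *
go(.578,-.206,.009,.84)"
python3 -m crank '[[[0,0,0,0,1],[0,0,0,0,1],[0,0,0,0,1],[0,0,0,0,1],[0,0,0,0,1],[0,0,0,0,1],[0,0,0,0,1],[0,0,0,0,1]]]'
python3 -m crank '[[[0,0,-6,0,1],[0,0,-12,0,1],[0,0,-20,0,1],[0,0,-30,0,1],[0,0,-25,0,1],[0,0,0,0,1],[0,0,0,0,1]]]'
python3 -c "
from h import *
go(.492,-.0225,.10,1.006)"
```

```text
time: 24.75
position: [0.5782, -0.2058, 0.01]
tool_rot: [-1.125, -2.932, -0.0]
ft_force: [0.7, 0.6, 1.0]
grip_width: 0.349
grip_force: 0.0
shift mm [ 0.  -0.3  1. ] turn -0.002 (after turn undone xyz order: shift first) q7 0.7 pos [ 0.5782 -0.2058  0.01  ] tilt [-0.001  0.001]
time: 25.42
position: [0.5795, -0.2064, 0.0118]
tool_rot: [1.124, 2.932, -0.001]
ft_force: [-0.4, -0.4, 6.6]
grip_width: 0.16
grip_force: 12.0
time: 26.0
position: [0.5798, -0.2063, 0.1057]
tool_rot: [1.123, 2.93, -0.001]
ft_force: [0.4, -0.9, -0.8]
grip_width: 0.154
grip_force: 12.0
shift mm [188.2  78.1   5.2] turn -0.167 (after turn undone xyz order: shift first) q7 0.76 pos [ 0.5798 -0.2063  0.1057] tilt [ 0.003 -0.002]
```

```bash
python3 -m crank '[[[31.4,13,0,0,1],[31.4,13,0,0,1],[31.4,13,0,0,1],[31.4,13,0,0,1],[31.4,13,0,0,1],[31.2,13,0,0,1],[0,0,0,-0.11,1],[0,0,0,-0.057,1],[0,0,20,0,1],[0,0,20,0,1]]]'
python3 -m crank '[[[0,0,0,0,1],[0,0,0,0,1],[0,0,0,0,1]]]'
python3 -c "
from h import *
go(.492,-.0225,.034,1.006)"
```

```text
time: 26.83
position: [0.4908, -0.0228, 0.063]
tool_rot: [0.875, 3.016, -0.002]
ft_force: [0.2, 0.8, -0.7]
grip_width: 0.161
grip_force: 12.0
time: 27.08
position: [0.4908, -0.022, 0.0639]
tool_rot: [-0.875, -3.017, -0.001]
ft_force: [-0.4, 0.1, -0.4]
grip_width: 0.158
grip_force: 12.0
shift mm [-1.3  0.2 29.9] turn 0.0 (after turn undone xyz order: shift first) q7 0.67 pos [ 0.4908 -0.022   0.0639] tilt [-0.  0.]
```

```bash
python3 -m crank '[[[-1.3,0.2,10,0,1],[0,0,8,0,1],[0,0,8,0,1],[0,0,4,0,1],[0,0,0,0,1]]]'
python3 -c "
from h import *
go(.492,-.0225,.034,1.006)"
python3 -m crank '[[[0,0,1,0,1],[0,0,0,0,0.55],[0,0,0,0,0.55],[0,0,0,0,0.55],[0,0,-10,0,0.5],[0,0,-20,0,0.4],[0,0,-30,0,0.3],[0,0,-20,0,0.3],[0,0,0,0,0.3],[0,0,0,0,0.3]]]'
python3 -c "
from h import *
go(.5385,-.322,.10,1.34)"
```

```text
time: 27.5
position: [0.4918, -0.0229, 0.0329]
tool_rot: [-0.875, -3.016, 0.0]
ft_force: [0.3, -0.0, -0.5]
grip_width: 0.155
grip_force: 12.0
shift mm [ 0.   0.4 -1.1] turn 0.0 (after turn undone xyz order: shift first) q7 0.62 pos [ 0.4918 -0.0229  0.0329] tilt [-0.001 -0.   ]
time: 28.33
position: [0.4929, -0.0233, 0.1137]
tool_rot: [0.876, 3.014, -0.002]
ft_force: [0.2, 0.2, 0.4]
grip_width: 0.348
grip_force: 0.0
shift mm [-198.5 -227.8   14.4] turn -0.335 (after turn undone xyz order: shift first) q7 0.74 pos [ 0.4929 -0.0233  0.1137] tilt [ 0.002 -0.002]
```

```bash
python3 - <<'E'
from m import *
meas('s2',np.array([.5385,-.322,.012]),2,6,[.012],r=25)
E
python3 -m crank '[[[-22,-25.3,1.5,0,0.3],[-22,-25.3,1.5,0,0.3],[-22,-25.3,1.5,0,0.3],[-22,-25.3,1.5,0,0.3],[-22,-25.3,1.5,0,0.3],[-22,-25.3,1.5,0,0.3],[-22,-25.3,1.5,0,0.3],[-22,-25.3,1.5,0,0.3],[-22,-25.3,1.5,0,0.3]]]'
python3 -m crank '[[[0,0,0,-0.115,0.3],[0,0,0,-0.115,0.3],[0,0,0,-0.105,0.3],[0,0,0,0,0.3],[0,0,0,0,0.3]]]'
python3 -c "
from h import *
go(.5385,-.322,.009,1.34)"
```

```text
s2 top 0.012 [ 538.6 -320.2] [ 538.4 -320.3] [37.3 18.6] -0.272
s2 scene 0.012 [ 538.7 -324.5] [ 538.9 -325. ] [44.6 38.6] 1.146
time: 29.18
position: [0.5365, -0.3223, 0.0969]
tool_rot: [-0.874, -3.014, -0.001]
ft_force: [-0.2, 0.9, 0.3]
grip_width: 0.35
grip_force: 0.0
time: 29.6
position: [0.5368, -0.3205, 0.0975]
tool_rot: [-0.364, -3.119, -0.003]
ft_force: [0.6, 0.1, 0.3]
grip_width: 0.348
grip_force: 0.0
shift mm [-2.2 -1.2 88.5] turn -0.001 (after turn undone xyz order: shift first) q7 1.42 pos [ 0.5368 -0.3205  0.0975] tilt [-0.002  0.002]
```

```bash
python3 -m crank '[[[-2,-1,25,0,0.3],[0,0,25,0,0.3],[0,0,23,0,0.3],[0,0,15,0,0.3],[0,0,0,0,0.3],[0,0,0,0,0.3]]]'
python3 -m crank '[[[0,0,0,0,1],[0,0,0,0,1],[0,0,0,0,1],[0,0,0,0,1],[0,0,0,0,1],[0,0,0,0,1],[0,0,0,0,1],[0,0,0,0,1]]]'
python3 -m crank '[[[0,0,-6,0,1],[0,0,-12,0,1],[0,0,-20,0,1],[0,0,-30,0,1],[0,0,-25,0,1],[0,0,0,0,1],[0,0,0,0,1]]]'
python3 -c "
from h import *
go(.4705,-.0565,.10,1.006)"
```

```text
time: 30.1
position: [0.5388, -0.3221, 0.0106]
tool_rot: [-0.361, -3.12, -0.001]
ft_force: [0.6, 0.1, 0.2]
grip_width: 0.352
grip_force: 0.0
time: 30.77
position: [0.5399, -0.323, 0.0123]
tool_rot: [0.36, 3.119, -0.002]
ft_force: [-1.4, 0.3, 6.1]
grip_width: 0.158
grip_force: 12.0
time: 31.35
position: [0.5401, -0.323, 0.1062]
tool_rot: [0.36, 3.118, -0.003]
ft_force: [-0.8, -0.0, -0.6]
grip_width: 0.161
grip_force: 12.0
shift mm [128.5 243.6   5.5] turn 0.335 (after turn undone xyz order: shift first) q7 1.43 pos [ 0.5401 -0.323   0.1062] tilt [ 0.003 -0.002]
```

```bash
python3 -m crank '[[[16,30.5,0,0,1],[16,30.5,0,0,1],[16,30.5,0,0,1],[16,30.5,0,0,1],[16,30.5,0,0,1],[16,30.5,0,0,1],[16,30.5,0,0,1],[16,30,0,0,1],[0,0,0,0.115,1],[0,0,0,0.115,1]]]'
python3 -m crank '[[[0,0,0,0.105,1],[0,0,20,0,1],[0,0,20,0,1],[0,0,0,0,1],[0,0,0,0,1],[0,0,0,0,1]]]'
python3 -c "
from h import *
go(.4705,-.0565,.034,1.006)"
```

```text
time: 32.18
position: [0.4683, -0.0544, 0.1032]
tool_rot: [-0.717, -3.057, 0.003]
ft_force: [0.3, -1.0, 0.1]
grip_width: 0.153
grip_force: 12.0
time: 32.68
position: [0.47, -0.0561, 0.0644]
tool_rot: [-0.875, -3.017, -0.001]
ft_force: [0.7, -0.1, -0.2]
grip_width: 0.158
grip_force: 12.0
shift mm [-0.7 -0.1 30.4] turn 0.0 (after turn undone xyz order: shift first) q7 0.82 pos [ 0.47   -0.0561  0.0644] tilt [-0.     0.001]
```

```bash
python3 -m crank '[[[-0.7,0,10,0,1],[0,0,8,0,1],[0,0,8,0,1],[0,0,4,0,1],[0,0,0,0,1]]]'
python3 -c "
from h import *
go(.4705,-.0565,.034,1.006)"
python3 -m crank '[[[0,0,1,0,1],[0,0,0,0,0.55],[0,0,0,0,0.55],[0,0,0,0,0.55],[0,0,-10,0,0.5],[0,0,-20,0,0.4],[0,0,-30,0,0.3],[0,0,-20,0,-1],[0,0,0,0,-1],[0,0,0,0,-1]]]'
python3 -c "
from h import *
go(.45,-.40,.20)"
```

```text
time: 33.1
position: [0.4703, -0.0567, 0.0334]
tool_rot: [-0.875, -3.016, -0.0]
ft_force: [0.4, -0.3, 0.0]
grip_width: 0.158
grip_force: 12.0
shift mm [-0.1  0.3 -0.6] turn 0.0 (after turn undone xyz order: shift first) q7 0.76 pos [ 0.4703 -0.0567  0.0334] tilt [-0.001  0.   ]
time: 33.93
position: [0.4714, -0.0573, 0.1142]
tool_rot: [0.876, 3.014, -0.003]
ft_force: [0.2, 0.3, -0.7]
grip_width: 0.493
grip_force: 0.0
shift mm [-165.8 -300.9  -85. ] turn 0.0 (after turn undone xyz order: shift first) q7 0.91 pos [ 0.4714 -0.0573  0.1142] tilt [ 0.002 -0.002]
```

```bash
python3 -m crank '[[[-16.5,-30,-9,0,-1],[-16.5,-30,-9,0,-1],[-16.5,-30,-9,0,-1],[-16.5,-30,-9,0,-1],[-16.5,-30,-9,0,-1],[-16.5,-30,-9,0,-1],[-16.5,-30,-9,0,-1],[-16.5,-30,-9,0,-1],[-16.5,-30,-9,0,-1],[-16.5,-30,-9,0,-1]]]'
python3 - <<'E'
from m import *
np.savez('pics/f3.npz',t=T['pixels'],s=S['pixels'])
a=T['pixels'][145:245,195:325,::-1];b=S['pixels'][185:325,240:370,::-1]
cv2.imwrite('pics/c4.png',np.hstack([cv2.resize(a,(422,325),interpolation=cv2.INTER_CUBIC),cv2.resize(b[:100],(422,325),interpolation=cv2.INTER_CUBIC)])[:,:800]) if 0 else None
A=cv2.resize(a,(390,300),interpolation=cv2.INTER_CUBIC);B=cv2.resize(b,(390,420),interpolation=cv2.INTER_CUBIC)
A=np.pad(A,((0,120),(0,0),(0,0)));cv2.imwrite('pics/c4.png',np.hstack([A,B]))
E
```

```text
time: 34.77
position: [0.4482, -0.3998, 0.2017]
tool_rot: [-0.875, -3.015, -0.001]
ft_force: [-0.2, 0.3, 0.4]
grip_width: 0.997
grip_force: 0.0
```

View pics/c4.png

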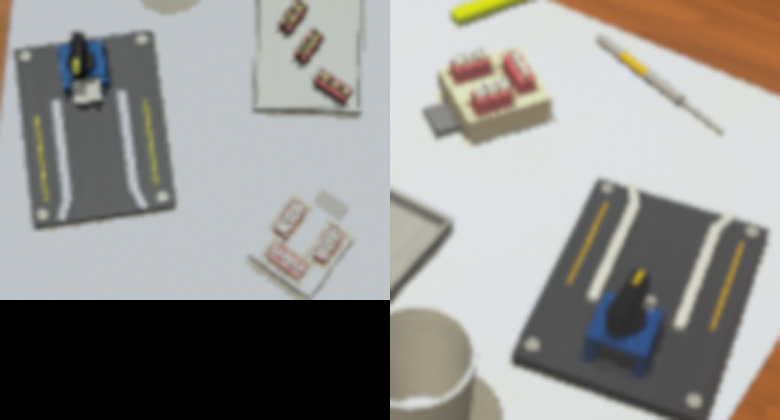

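Run:
```python
from h import *
d=np.load('pics/f3.npz');T,S=get_image('top'),get_image('scene')
yaw=.207;X=np.array([np.cos(yaw),np.sin(yaw)]);Y=np.array([-X[1],X[0]])
O=np.array([.5472,.1558])
def loc(P): P=np.atleast_2d(P)-O; return np.round(np.c_[P@X,P@Y]*1000,1)
for im,nm in((T,'top'),(S,'scene')):
    g=cv2.resize(im['pixels'].astype(np.float32),None,fx=4,fy=4,interpolation=cv2.INTER_CUBIC)
    gm=g.max(2);mn=g.min(2)
    c=proj(im,np.r_[O,.014])
    cs,_=cv2.findContours((gm<125).astype(np.uint8),cv2.RETR_EXTERNAL,cv2.CHAIN_APPROX_NONE)
    best=max([q for q in cs if cv2.pointPolygonTest(cv2.convexHull(q),(float(c[0]*4),float(c[1]*4)),False)>0],key=cv2.contourArea)
    q=cv2.convexHull((best.reshape(-1,2)+.5)/4-.5).reshape(-1,2) if 0 else cv2.convexHull(best).reshape(-1,2)/4-.4
    L=loc(plane(im,q,.014));print(nm,'plate hull ext',L.min(0),L.max(0))
    ap=cv2.approxPolyDP((q*4).astype(np.int32).reshape(-1,1,2),8,True).reshape(-1,2)/4;print(loc(plane(im,ap,.014)).tolist())
    m=np.zeros(mn.shape,np.uint8);cv2.fillPoly(m,[(q*4).astype(np.int32)],1)
    n,l,st,ce=cv2.connectedComponentsWithStats(((mn>125)&(m>0)).astype(np.uint8))
    for i in range(1,n):
        if st[i,4]>60:
            pts=np.argwhere(l==i)[:,::-1]/4-.4;A=loc(plane(im,cv2.convexHull(pts.astype(np.float32)).reshape(-1,2),.020));print(' white',st[i,4]/16,'x',A[:,0].min(),A[:,0].max(),'y',A[:,1].min(),A[:,1].max())
    o=(g[:,:,0]-g[:,:,2]>40)
    for bx in ([(218,224,163,171)] if nm=='top' else [(318,328,272,283)]):
        u0,u1,v0,v1=bx;k=np.argwhere(o[v0*4:v1*4,u0*4:u1*4])[:,::-1]/4+[u0,v0]-.4
        B=loc(plane(im,k,.071));print(' orange mean',B.mean(0),'x',B[:,0].min(),B[:,0].max(),'y',B[:,1].min(),B[:,1].max())
```

```text
top plate hull ext [-63.2 -63.5] [116.1  64.1]
[[106.3, -60.7], [-61.1, -61.1], [-61.3, 62.6], [105.7, 63.5], [116.4, 7.3]]
 white 130.6875 x -60.5 115.6 y -60.7 64.5
 white 42.875 x 46.0 65.3 y -10.4 15.0
 white 150.5 x -59.0 53.0 y -39.7 -23.6
 white 149.5625 x -59.1 53.1 y 25.7 41.7
 white 14.1875 x -56.0 -45.3 y -59.2 -47.5
 white 12.125 x -56.3 -45.9 y 49.1 59.3
 orange mean [64.21914894  2.69414894] x 56.7 71.1 y -1.0 6.2
scene plate hull ext [-60.6 -64.6] [114.5  64.8]
[[-59.2, -63.1], [-58.6, 62.2], [113.1, 63.2], [112.4, -62.1]]
 white 449.25 x -56.4 116.6 y -64.6 60.7
 white 4.1875 x 33.1 37.8 y 3.8 8.8
 white 13.9375 x 94.7 103.8 y -58.2 -49.7
 white 14.9375 x 95.0 103.9 y 49.7 57.9
 orange mean [60.90586207  1.03172414] x 53.6 68.1 y -2.3 4.6
```

```bash
python3 -c "
from h import *
go(.4717,-.0333,.10,1.006)"
```

```text
shift mm [176.4 320.5 102.4] turn -0.002 (after turn undone xyz order: shift first) q7 1.41 pos [ 0.4486 -0.3988  0.2014] tilt [-0.001  0.003]
```

```bash
python3 -m crank '[[[16,29.2,7,0,-1],[16,29.2,7,0,-1],[16,29.2,7,0,-1],[16,29.2,7,0,-1],[16,29.2,7,0,-1],[16,29.2,7,0,-1],[16,29.2,7,0,-1],[16,29.2,7,0,-1],[16,29.2,7,0,-1],[16,29.2,7,0,-1]]]'
python3 -m crank '[[[16,28.5,10,0,-1],[0,0,10,0,-1],[0,0,0,0,-1],[0,0,0,0,-1],[0,0,0,0,-1]]]'
python3 -c "
from h import *
go(.4717,-.0333,.012,1.006)"
```

```text
time: 35.8
position: [0.4688, -0.0632, 0.1316]
tool_rot: [-0.872, -3.016, 0.003]
ft_force: [1.1, 0.9, 0.3]
grip_width: 0.999
grip_force: 0.0
time: 36.22
position: [0.4718, -0.0341, 0.1129]
tool_rot: [-0.876, -3.016, 0.001]
ft_force: [0.1, -0.5, 0.4]
grip_width: 0.997
grip_force: 0.0
shift mm [  0.5   0.6 100.9] turn -0.0 (after turn undone xyz order: shift first) q7 0.86 pos [ 0.4718 -0.0341  0.1129] tilt [-0.001 -0.   ]
```

```bash
python3 -m crank '[[[0.5,0.6,25,0,-1],[0,0,25,0,-1],[0,0,20,0,-1],[0,0,15,0,-1],[0,0,10,0,-1],[0,0,5,0,-1],[0,0,0,0,-1],[0,0,0,0,-1]]]'
python3 -c "
from h import *
go(.4717,-.0333,.012,1.006)"
python3 -m crank '[[[0,0,0,0,-0.4],[0,0,0,0,0],[0,0,0,0,0.4],[0,0,0,0,1],[0,0,0,0,1],[0,0,0,0,1],[0,0,0,0,1],[0,0,0,0,1]]]' 30
python3 -c "
from h import *
go(.4717,-.0333,.012,1.006)"
```

```text
time: 36.88
position: [0.4727, -0.0331, 0.0137]
tool_rot: [0.876, 3.016, 0.0]
ft_force: [0.6, -1.0, -0.3]
grip_width: 0.999
grip_force: 0.0
shift mm [ 0.8 -0.7  1.7] turn -0.001 (after turn undone xyz order: shift first) q7 0.68 pos [ 0.4727 -0.0331  0.0137] tilt [ 0.001 -0.   ]
time: 37.55
position: [0.4724, -0.033, 0.0135]
tool_rot: [0.876, 3.017, -0.001]
ft_force: [-1.2, -0.7, 6.2]
grip_width: 0.774
grip_force: 30.0
shift mm [ 0.5 -0.7  1.5] turn -0.0 (after turn undone xyz order: shift first) q7 0.68 pos [ 0.4724 -0.033   0.0135] tilt [ 0.    -0.001]
```

```bash
python3 -m crank '[[[0,0,-5,0,1],[0,0,-10,0,1],[0,0,-20,0,1],[0,0,-25,0,1],[0,0,-15,0,1],[0,0,-5,0,1],[0,0,0,0,1],[0,0,0,0,1]]]'
python3 -c "
from h import *
go(.4545,.1364,.09,1.778)"
```

```text
time: 38.22
position: [0.4715, -0.0331, 0.0925]
tool_rot: [-0.876, -3.016, 0.001]
ft_force: [-0.5, 0.8, -3.6]
grip_width: 0.774
grip_force: 30.0
shift mm [105.1 134.1   2.4] turn -0.772 (after turn undone xyz order: shift first) q7 0.82 pos [ 0.4715 -0.0331  0.0925] tilt [-0.001 -0.001]
```

```bash
python3 -m crank '[[[8,10,0,0,1],[16,20.5,0,0,1],[16,20.5,0,0,1],[16,20.5,0,0,1],[16,20.5,0,0,1],[16,20.5,0,0,1],[11,14,0,0,1],[6,7.5,0,0,1],[0,0,0,0,1]]]'
python3 -m crank '[[[0,0,0,-0.06,1],[0,0,0,-0.1,1],[0,0,0,-0.11,1],[0,0,0,-0.11,1],[0,0,0,-0.11,1],[0,0,0,-0.11,1],[0,0,0,-0.11,1],[0,0,0,-0.062,1],[0,0,0,0,1],[0,0,0,0,1]]]'
python3 -c "
from h import *
go(.4545,.1364,.0295,1.778)"
```

```text
time: 38.97
position: [0.4531, 0.1406, 0.0922]
tool_rot: [-0.866, -3.017, -0.002]
ft_force: [-0.2, 0.6, -3.8]
grip_width: 0.778
grip_force: 30.0
time: 39.8
position: [0.4546, 0.1361, 0.0924]
tool_rot: [0.321, -3.124, -0.0]
ft_force: [-0.0, 0.1, -3.5]
grip_width: 0.776
grip_force: 30.0
shift mm [-0.1  0.3 62.9] turn -0.003 (after turn undone xyz order: shift first) q7 1.17 pos [0.4546 0.1361 0.0924] tilt [-0.001 -0.   ]
```

```bash
python3 -m crank '[[[0,0,15,0,1],[0,0,20,0,1],[0,0,15,0,1],[0,0,8,0,1],[0,0,4,-0.003,1],[0,0,0,0,1],[0,0,0,0,1]]]'
python3 - <<'E'
from h import *
go(.4545,.1364,.0295,1.778)
S=grab('scene');cv2.imwrite('pics/s5.png',cv2.resize(S['pixels'][200:330,270:390,::-1],(554,600),interpolation=cv2.INTER_CUBIC))
E
```

```text
time: 40.38
position: [0.4555, 0.1369, 0.0315]
tool_rot: [-0.329, 3.124, 0.001]
ft_force: [-0.4, -0.2, -3.3]
grip_width: 0.78
grip_force: 30.0
shift mm [ 1.1 -0.3  2. ] turn 0.003 (after turn undone xyz order: shift first) q7 1.08 pos [0.4555 0.1369 0.0315] tilt [0.001 0.   ]
```

View pics/s5.png

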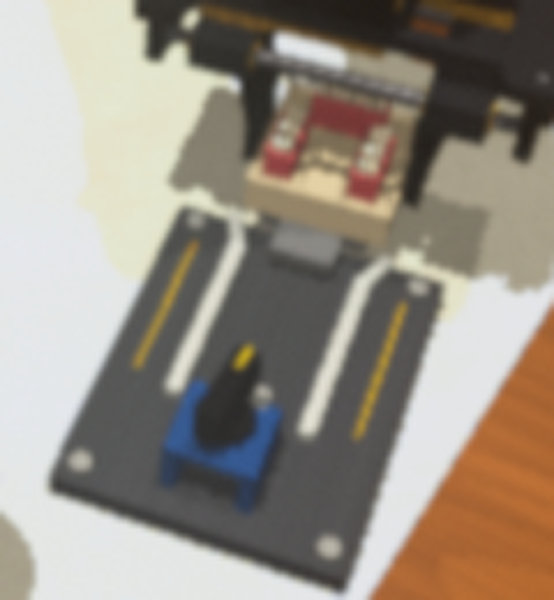

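```bash
python3 -m crank '[[[0,0,1.5,0,1],[0,0,1.5,0,1],[0,0,0,0,1],[0,0,0,0,1]]]'
python3 -m crank '[[[-6,0,0,0,1],[-8,0,0,0,1],[-8,0,0,0,1],[-8,0,0,0,1],[-6,0,0,0,1],[-4,0,0,0,1],[0,0,0,0,1],[0,0,0,0,1]]]'
python3 -c "
from h import *
go(.5472,.1558,.0285,1.778)"
```

```text
time: 40.77
position: [0.4553, 0.1365, 0.0282]
tool_rot: [-0.329, 3.124, -0.0]
ft_force: [0.5, -0.2, -3.5]
grip_width: 0.779
grip_force: 30.0
time: 41.43
position: [0.4941, 0.1453, 0.0278]
tool_rot: [0.33, -3.123, -0.001]
ft_force: [0.3, -0.0, -2.8]
grip_width: 0.779
grip_force: 30.0
shift mm [-54.1  -0.8  -0.7] turn 0.003 (after turn undone xyz order: shift first) q7 1.04 pos [0.4941 0.1453 0.0278] tilt [-0.001  0.   ]
```

```bash
python3 -m crank '[[[-6,0,0,0,1],[-8,0,0,0,1],[-8,0,0,0,1],[-6,0,0,0,1],[-4,0,0,0,1],[0,0,0,0,1]]]'
python3 -m crank '[[[-5,0,0,0,1],[-5,0,0,0,1],[-4,0,0,0,1],[-3,0,0,0,1],[0,0,0,0,1],[0,0,0,0,1]]]'
python3 -c "
from h import *
go(.5472,.1558,.0285,1.778)"
```

```text
time: 41.93
position: [0.5267, 0.152, 0.0281]
tool_rot: [-0.329, 3.124, 0.001]
ft_force: [-0.4, -0.4, -3.4]
grip_width: 0.779
grip_force: 30.0
time: 42.43
position: [0.5422, 0.1553, 0.028]
tool_rot: [0.33, -3.124, -0.0]
ft_force: [-1.1, 1.0, -3.6]
grip_width: 0.778
grip_force: 30.0
shift mm [-5.  -0.5 -0.5] turn 0.003 (after turn undone xyz order: shift first) q7 1.03 pos [0.5422 0.1553 0.028 ] tilt [-0.  0.]
```

Under the toe now; last millimetres in small steps, feeling for the stop.

```bash
python3 -m crank '[[[-2,0,0,0,1],[-1,0,0,0,1],[0,0,0,0,1],[0,0,0,0,1]]]'
python3 -m crank '[[[-1,0,0,0,1],[-1,0,0,0,1],[0,0,0,0,1],[0,0,0,0,1]]]'
python3 -m crank '[[[-1,0,0,0,1],[0,0,0,0,1],[0,0,0,0,1]]]'
python3 -m crank '[[[-1,0,0,0,1],[0,0,0,0,1],[0,0,0,0,1]]]'
```

```text
time: 42.77
position: [0.5451, 0.1558, 0.028]
tool_rot: [0.33, -3.124, 0.0]
ft_force: [0.1, -0.4, -3.7]
grip_width: 0.782
grip_force: 30.0
time: 43.1
position: [0.5471, 0.1563, 0.028]
tool_rot: [0.33, -3.124, -0.0]
ft_force: [0.6, -0.2, -3.9]
grip_width: 0.782
grip_force: 30.0
time: 43.35
position: [0.5481, 0.1565, 0.028]
tool_rot: [0.33, -3.124, 0.0]
ft_force: [-0.2, -0.0, -3.8]
grip_width: 0.777
grip_force: 30.0
time: 43.6
position: [0.5484, 0.1565, 0.0278]
tool_rot: [0.33, -3.123, 0.001]
ft_force: [-1.4, 0.3, -2.6]
grip_width: 0.779
grip_force: 30.0
```

```bash
python3 -m crank '[[[-1,0,0,0,1],[0,0,0,0,1],[0,0,0,0,1]]]'
python3 -m crank '[[[-1,0,0,0,1],[0,0,0,0,1],[0,0,0,0,1]]]'
```

```text
time: 43.85
position: [0.5485, 0.1566, 0.0277]
tool_rot: [0.33, -3.121, 0.002]
ft_force: [-5.0, -1.6, -1.0]
grip_width: 0.78
grip_force: 30.0
time: 44.1
position: [0.5485, 0.1565, 0.0276]
tool_rot: [0.329, -3.119, 0.003]
ft_force: [-6.9, -2.7, 1.9]
grip_width: 0.78
grip_force: 30.0
```

```bash
python3 -m crank '[[[1,0,0.5,0,1],[0,0,0.5,0,1],[0,0,0,0,1],[0,0,0,0,1]]]'
python3 -m crank '[[[0,0,0,0,0.1],[0,0,0,0,-0.3],[0,0,0,0,-0.6],[0,0,0,0,-1],[0,0,0,0,-1],[0,0,0,0,-1]]]'
python3 -m crank '[[[0,0,-15,0,-1],[0,0,-25,0,-1],[0,0,-35,0,-1],[0,0,-35,0,-1],[0,0,-15,0,-1],[0,0,0,0,-1],[0,0,0,0,-1]]]'
python3 - <<'E'
from h import *
x,y=.5484+.9787*.075,.1565+.2055*.075
print(x,y);go(x,y,.12,.207+np.pi/2)
S=grab('scene');cv2.imwrite('pics/s6.png',cv2.resize(S['pixels'][200:330,270:390,::-1],(554,600),interpolation=cv2.INTER_CUBIC))
E
```

```text
time: 44.43
position: [0.5485, 0.1565, 0.0275]
tool_rot: [0.329, -3.121, 0.003]
ft_force: [-7.4, -2.3, 6.0]
grip_width: 0.779
grip_force: 30.0
time: 44.93
position: [0.5509, 0.1571, 0.0275]
tool_rot: [-0.329, 3.123, 0.001]
ft_force: [-0.1, -0.1, 0.6]
grip_width: 0.941
grip_force: 0.0
time: 45.52
position: [0.5507, 0.157, 0.1532]
tool_rot: [-0.329, 3.122, -0.001]
ft_force: [-0.7, -0.3, 0.2]
grip_width: 1.002
grip_force: 0.0
0.6218025 0.1719125
shift mm [-72.6  -0.2  33.4] turn 0.003 (after turn undone xyz order: shift first) q7 1.13 pos [0.5507 0.157  0.1532] tilt [ 0.002 -0.   ]
```

View pics/s6.png

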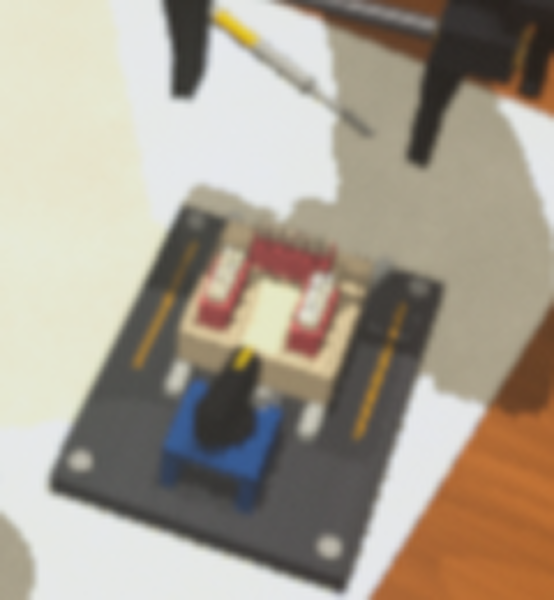

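```bash
python3 -m crank '[[[-18,0,0,0,0.3],[-25,0,0,0,0.3],[-20,0,0,0,0.3],[-9,0,0,0,0.3],[0,0,15,0,0.3],[0,0,15,0,0.3],[0,0,0,0,0.3],[0,0,0,0,0.3]]]' 40
python3 -c "
from h import *
go(.6213,.1717,.054,.207+np.pi/2)"
```

```text
time: 46.23
position: [0.6182, 0.1711, 0.1197]
tool_rot: [0.33, -3.12, 0.002]
ft_force: [0.3, -0.4, 0.9]
grip_width: 0.478
grip_force: 0.0
shift mm [-3.5 -0.  65.7] turn 0.004 (after turn undone xyz order: shift first) q7 1.09 pos [0.6182 0.1711 0.1197] tilt [-0.004 -0.002]
```

```bash
python3 -m crank '[[[-3.5,0,15,0,0.3],[0,0,20,0,0.3],[0,0,15,0,0.3],[0,0,10,0,0.3],[0,0,5,0,0.3],[0,0,0,0,0.3],[0,0,0,0,0.3]]]'
python3 -c "
from h import *
go(.6213,.1717,.054,.207+np.pi/2)"
python3 -m crank '[[[0,0,0,0,0.6],[0,0,0,0,1],[0,0,0,0,1],[0,0,0,0,1],[0,0,0,0,1],[0,0,0,0,1]]]' 40
python3 -c "
from h import *
go(.6213,.1717,.054,.207+np.pi/2);print(np.round(ctrl.get_state()['torque'],3))"
```

```text
time: 46.82
position: [0.624, 0.1729, 0.0573]
tool_rot: [-0.33, 3.124, 0.0]
ft_force: [-0.6, -0.0, -0.1]
grip_width: 0.353
grip_force: 0.0
shift mm [ 2.9 -0.6  3.3] turn 0.003 (after turn undone xyz order: shift first) q7 1.06 pos [0.624  0.1729 0.0573] tilt [0. 0.]
time: 47.32
position: [0.6244, 0.1722, 0.0577]
tool_rot: [-0.329, 3.123, -0.001]
ft_force: [-0.5, -2.2, 4.5]
grip_width: 0.132
grip_force: 39.6
shift mm [3.2 0.2 3.7] turn 0.003 (after turn undone xyz order: shift first) q7 1.06 pos [0.6244 0.1722 0.0577] tilt [ 0.001 -0.001]
[-0.326 -0.103 -0.002]
```

```bash
python3 -m crank '[[[0,0,0,0,0.5],[0,0,0,0,0.5],[3,0,2,0,0.5],[0,0,0,0,0.5],[0,0,0,0,0.5],[0,0,0,0,1],[0,0,0,0,1],[0,0,0,0,1],[0,0,0,0,1]]]' 40
python3 -c "
from h import *
go(.6213,.1717,.054,.207+np.pi/2);print(np.round(ctrl.get_state()['torque'],3))"
python3 -m crank '[[[0,0,0,0.05,1],[0,0,0,0.05,1],[0,0,0,0.05,1],[0,0,0,0,1]]]'
python3 -c "
from h import *
go(.6213,.1717,.054,.207+np.pi/2);print(np.round(ctrl.get_state()['torque'],3))"
python3 -m crank '[[[0,0,0,0.05,1],[0,0,0,0.05,1],[0,0,0,0.05,1],[0,0,0,0,1]]]'
python3 -c "
from h import *
go(.6213,.1717,.054,.207+np.pi/2);print(np.round(ctrl.get_state()['torque'],3))"
```

```text
time: 48.07
position: [0.621, 0.1714, 0.0549]
tool_rot: [0.329, -3.124, 0.001]
ft_force: [0.7, -1.5, 0.1]
grip_width: 0.135
grip_force: 40.0
shift mm [-0.4  0.2  0.9] turn 0.003 (after turn undone xyz order: shift first) q7 1.05 pos [0.621  0.1714 0.0549] tilt [-0.    -0.001]
[-0.134 -0.108 -0.021]
time: 48.4
position: [0.621, 0.1717, 0.0549]
tool_rot: [-0.092, 3.14, -0.001]
ft_force: [-0.2, -1.8, -0.8]
grip_width: 0.136
grip_force: 39.9
shift mm [-0.3  0.   0.9] turn -0.148 (after turn undone xyz order: shift first) q7 0.92 pos [0.621  0.1717 0.0549] tilt [ 0.    -0.001]
[-0.046 -0.15  -0.08 ]
time: 48.73
position: [0.621, 0.1719, 0.0549]
tool_rot: [0.141, 3.138, -0.0]
ft_force: [0.9, 0.4, -1.3]
grip_width: 0.137
grip_force: 39.9
shift mm [-0.3 -0.2  0.9] turn -0.297 (after turn undone xyz order: shift first) q7 0.78 pos [0.621  0.1719 0.0549] tilt [ 0. -0.]
[-0.073 -0.267 -0.07 ]
```

```bash
python3 -m crank '[[[0,0,0,0.06,1],[0,0,0,0.06,1],[0,0,0,0.06,1],[0,0,0,0.06,1],[0,0,0,0,1]]]'
python3 -c "
from h import *
go(.6213,.1717,.054,.207+np.pi/2);print(np.round(ctrl.get_state()['torque'],3))"
python3 -m crank '[[[0,0,0,0.06,1],[0,0,0,0.06,1],[0,0,0,0.06,1],[0,0,0,0.06,1],[0,0,0,0,1]]]'
python3 -c "
from h import *
go(.6213,.1717,.054,.207+np.pi/2);print(np.round(ctrl.get_state()['torque'],3))"
```

```text
time: 49.15
position: [0.6211, 0.1721, 0.055]
tool_rot: [0.514, 3.099, 0.0]
ft_force: [-0.1, 0.4, -0.3]
grip_width: 0.133
grip_force: 39.9
shift mm [-0.4 -0.3  1. ] turn -0.536 (after turn undone xyz order: shift first) q7 0.57 pos [0.6211 0.1721 0.055 ] tilt [0. 0.]
[ 0.115 -0.373 -0.064]
time: 49.57
position: [0.6212, 0.1725, 0.055]
tool_rot: [0.88, 3.015, 0.001]
ft_force: [2.0, 0.6, -1.8]
grip_width: 0.136
grip_force: 39.9
shift mm [-0.5 -0.6  1. ] turn -0.775 (after turn undone xyz order: shift first) q7 0.35 pos [0.6212 0.1725 0.055 ] tilt [0.001 0.001]
[ 0.276 -0.568 -0.022]
```

```bash
python3 -m crank '[[[0,0,0,0.08,1],[0,0,0,0.08,1],[0,0,0,0.08,1],[0,0,0,0.08,1],[0,0,0,0.08,1],[0,0,0,0.08,1],[0,0,0,0.08,1],[0,0,0,0.08,1],[0,0,0,0.08,1],[0,0,0,0,1]]]'
python3 -c "
from h import *
go(.6213,.1717,.054,.207+np.pi/2);print(np.round(ctrl.get_state()['torque'],3))"
python3 -m crank '[[[0,0,0,0.06,1],[0,0,0,0.06,1],[0,0,0,0.06,1],[0,0,0,0.06,1],[0,0,0,0.06,1],[0,0,0,0,1]]]'
python3 -c "
from h import *
go(.6213,.1717,.054,.207+np.pi/2);print(np.round(ctrl.get_state()['torque'],3))"
```

```text
time: 50.4
position: [0.6219, 0.173, 0.055]
tool_rot: [1.885, 2.512, 0.004]
ft_force: [4.2, 2.0, -4.7]
grip_width: 0.133
grip_force: 39.9
shift mm [-1.1 -1.   1. ] turn -1.495 (after turn undone xyz order: shift first) q7 -0.31 pos [0.6219 0.173  0.055 ] tilt [0.002 0.002]
[ 0.519 -1.271 -0.016]
time: 50.9
position: [0.6223, 0.173, 0.055]
tool_rot: [2.238, 2.203, 0.006]
ft_force: [6.8, 3.2, -5.6]
grip_width: 0.134
grip_force: 39.9
shift mm [-1.4 -1.   1. ] turn 1.348 (after turn undone xyz order: shift first) q7 -0.58 pos [0.6223 0.173  0.055 ] tilt [0.003 0.002]
[ 0.537 -1.421 -0.041]
```

```bash
python3 -c "
from h import *
s,p,M=pose();print(np.round(M.T@np.array([2,.5,0]),2))"
```

```text
[0.53 1.99 0.01]
```

```bash
python3 -m crank '[[[0.5,2,1,0,1],[0,0,0,0,1],[0,0,0,0.06,1],[0,0,0,0.06,1],[0,0,0,0.06,1],[0,0,0,0,1]]]'
python3 -c "
from h import *
go(.6213,.1717,.054,.207+np.pi/2);print(np.round(ctrl.get_state()['torque'],3))"
python3 -m crank '[[[0,0,0,0.06,1],[0,0,0,0.06,1],[0,0,0,0.06,1],[0,0,0,0.06,1],[0,0,0,0,1]]]'
python3 -c "
from h import *
go(.6213,.1717,.054,.207+np.pi/2);print(np.round(ctrl.get_state()['torque'],3))"
```

```text
time: 51.4
position: [0.6227, 0.1731, 0.0549]
tool_rot: [-2.428, -1.993, 0.0]
ft_force: [-1.7, 1.0, 4.4]
grip_width: 0.133
grip_force: 40.0
shift mm [-1.6 -1.1  0.9] turn 1.168 (after turn undone xyz order: shift first) q7 -0.75 pos [0.6227 0.1731 0.0549] tilt [-0. -0.]
[ 0.092  0.166 -0.   ]
time: 51.82
position: [0.623, 0.1729, 0.0549]
tool_rot: [2.649, 1.689, 0.0]
ft_force: [-0.6, 0.1, 6.2]
grip_width: 0.134
grip_force: 40.0
shift mm [-1.8 -1.   0.9] turn 0.928 (after turn undone xyz order: shift first) q7 -0.97 pos [0.623  0.1729 0.0549] tilt [ 0. -0.]
[0.019 0.194 0.004]
```

```bash
python3 -m crank '[[[0,0,0,0.06,1],[0,0,0,0.06,1],[0,0,0,0.06,1],[0,0,0,0.06,1],[0,0,0,0,1]]]'
python3 -c "
from h import *
s,p,M=pose();go(.6213,.1717,.054,.207+np.pi/2);print(np.round(s['torque'],3),np.round(s['joint_torque'],2))"
python3 -m crank '[[[0,0,0,0.06,1],[0,0,0,0.06,1],[0,0,0,0.06,1],[0,0,0,0.06,1],[0,0,0,0,1]]]'
python3 - <<'E'
from h import *
s,p,M=pose();go(.6213,.1717,.054,.207+np.pi/2);print(np.round(s['torque'],3),np.round(s['joint_torque'],2))
S=grab('scene');cv2.imwrite('pics/s7.png',cv2.resize(S['pixels'][200:330,270:390,::-1],(554,600),interpolation=cv2.INTER_CUBIC))
E
```

```text
time: 52.23
position: [0.6233, 0.1727, 0.0549]
tool_rot: [2.832, 1.36, 0.001]
ft_force: [-0.5, -0.5, 5.4]
grip_width: 0.137
grip_force: 40.0
shift mm [-2.  -0.9  0.9] turn 0.688 (after turn undone xyz order: shift first) q7 -1.19 pos [0.6233 0.1727 0.0549] tilt [ 0.001 -0.   ]
[-0.1    0.107  0.083] [ 3.000e-02 -4.743e+01 -6.740e+00 -2.523e+01 -4.000e-02 -2.300e-01
 -5.800e-01]
time: 52.65
position: [0.6235, 0.1725, 0.0549]
tool_rot: [2.974, 1.011, 0.002]
ft_force: [0.6, -0.3, 4.7]
grip_width: 0.137
grip_force: 40.0
shift mm [-2.2 -0.7  0.9] turn 0.448 (after turn undone xyz order: shift first) q7 -1.41 pos [0.6235 0.1725 0.0549] tilt [ 0.001 -0.   ]
[-0.102  0.004  0.108] [ -0.19 -47.65  -6.3  -25.19  -0.2   -0.15  -0.62]
```

View pics/s7.png

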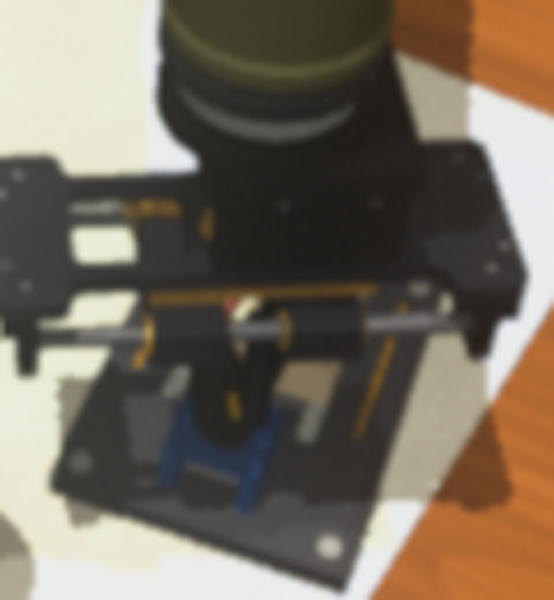

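```bash
python3 -m crank '[[[0,0,0,0.05,1],[0,0,0,0,1],[0,0,0,0,1]]]'
python3 -c "
from h import *
s,p,M=pose();go(.6213,.1717,.054,.207+np.pi/2);print(np.round(s['torque'],3),np.round(s['joint_torque'],2)[-1])"
python3 -m crank '[[[0,0,0,0.05,1],[0,0,0,0,1],[0,0,0,0,1]]]'
python3 -c "
from h import *
s,p,M=pose();go(.6213,.1717,.054,.207+np.pi/2);print(np.round(s['torque'],3),np.round(s['joint_torque'],2)[-1])"
```

```text
time: 52.95
position: [0.6235, 0.1724, 0.0549]
tool_rot: [2.997, 0.94, 0.002]
ft_force: [0.1, -0.6, 5.8]
grip_width: 0.135
grip_force: 40.0
shift mm [-2.2 -0.6  0.9] turn 0.401 (after turn undone xyz order: shift first) q7 -1.46 pos [0.6235 0.1724 0.0549] tilt [ 0.001 -0.   ]
[-0.036  0.013  0.131] -0.16
time: 53.2
position: [0.6236, 0.1724, 0.0549]
tool_rot: [3.02, 0.864, 0.002]
ft_force: [-0.9, -0.7, 5.0]
grip_width: 0.132
grip_force: 40.0
shift mm [-2.3 -0.6  0.9] turn 0.351 (after turn undone xyz order: shift first) q7 -1.5 pos [0.6236 0.1724 0.0549] tilt [ 0.001 -0.   ]
[-0.095 -0.037  0.117] -0.17
```

```bash
python3 -m crank '[[[0,0,0,0.05,1],[0,0,0,0.05,1],[0,0,0,0,1],[0,0,0,0,1]]]'
python3 -c "
from h import *
s,p,M=pose();go(.6213,.1717,.054,.207+np.pi/2);print(np.round(s['torque'],3),np.round(s['joint_torque'],2)[-1])"
```

```text
time: 53.53
position: [0.6237, 0.1725, 0.0549]
tool_rot: [3.058, 0.716, 0.003]
ft_force: [1.1, -0.4, 5.6]
grip_width: 0.14
grip_force: 41.9
shift mm [-2.5 -0.3  0.9] turn 0.253 (after turn undone xyz order: shift first) q7 -1.59 pos [0.6237 0.1725 0.0549] tilt [ 0.002 -0.001]
[-0.174 -0.201  0.911] -0.94
```

```bash
python3 -m crank '[[[0,0,0,-0.03,1],[0,0,0,0,0.6],[0,0,0,0,0.4],[0,0,0,0,0.2],[0,0,0,0,0.2],[0,0,-15,0,0.2],[0,0,-30,0,0.2],[0,0,-35,0,0.2],[0,0,-35,0,0.2],[0,0,-15,0,0.2]]]'
python3 -c "
from h import *
go(.50,-.25,.2)"
```

```text
time: 54.37
position: [0.6242, 0.1733, 0.1885]
tool_rot: [-3.05, -0.751, -0.007]
ft_force: [1.6, 0.3, 0.5]
grip_width: 0.397
grip_force: 0.0
shift mm [-306.4  317.3  -12.6] turn 0.0 (after turn undone xyz order: shift first) q7 -1.53 pos [0.6242 0.1733 0.1885] tilt [0.005 0.001]
```

```bash
python3 -m crank '[[[-25,26,-1,0,0.2],[-25,26,-1,0,0.2],[-25,26,-1,0,0.2],[-25,26,-1,0,0.2],[-25,26,-1,0,0.2],[-25,26,-1,0,0.2]]]'
python3 -m crank '[[[-25,26,-1,0,0.2],[-25,26,-1,0,0.2],[-25,26,-1,0,0.2],[-25,26,-1,0,0.2],[-25,26,-1,0,0.2],[-25,26,-1,0,0.2],[0,0,0,0,0.2],[0,0,0,0,0.2]]]'
python3 - <<'E'
from h import *
T=grab('top');S=grab('scene')
A=cv2.resize(T['pixels'][125:235,195:325,::-1],(390,330),interpolation=cv2.INTER_CUBIC);B=cv2.resize(S['pixels'][200:330,265:385,::-1],(390,422),interpolation=cv2.INTER_CUBIC)
cv2.imwrite('pics/c8.png',np.hstack([np.pad(A,((0,92),(0,0),(0,0))),B]))
cv2.imwrite('pics/top8.png',cv2.resize(T['pixels'][:,:,::-1],(800,600)))
E
```

```text
time: 54.87
position: [0.5608, -0.0368, 0.1894]
tool_rot: [-3.05, -0.751, 0.003]
ft_force: [0.4, 0.4, -0.6]
grip_width: 0.402
grip_force: 0.0
time: 55.53
position: [0.4998, -0.2455, 0.1952]
tool_rot: [-3.052, -0.742, 0.003]
ft_force: [0.2, 1.1, 0.3]
grip_width: 0.404
grip_force: 0.0
```

View pics/c8.png

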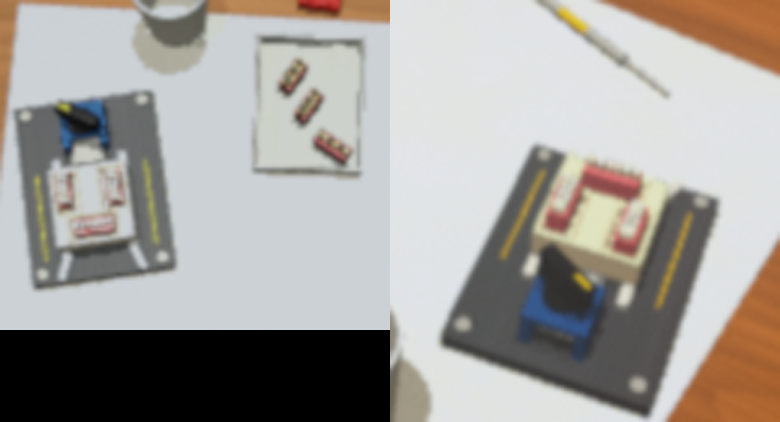

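The jaw sits loaded and home, about at crop (90,200), with the wing turned and sprung back only slightly. The three used sections are in the dish and the arm is clear, so I hand in.

```bash
python3 -c "
from bench import job
print(job.close_job())"
```

```text
the job is handed in; nothing more can be done
None
```

I handed the job in at about 56 s of the 210 s allowed; `close_job()` returned no verdict. By the pictures and force readings, the three used sections are in the dish, the three fresh ones are seated, and the jaw is home against the stop, clamped by turning the knob clockwise (right-hand screw) to its end.

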